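# Reverse the saw's mitre gauge for a wide panel

### The arm

A 6-joint arm with a two-finger parallel gripper is mounted at the origin on the work surface. World frame = base frame: x ahead of the robot, y to its left, z up, the work surface at z = 0. Lengths are in m, angles in rad, forces in N, time in s.
With the tool pointing down it reaches from about 0.35 to 0.775 m from the base axis. Payload 7.3 kg.
Tool frame: the origin (TCP) lies midway between the tips of the shut fingers; the grasp point (between the pads) lies 19 mm behind it; y points along the fingers, z is the direction in which the jaws open and shut, and the axes are right-handed (so a half turn about y gives the same grasp; the last joint's range is limited). The gripper opens to 92 mm and grips with 3 to 60 N. Pads are 19 mm wide; open, the fingers measure 130 mm over their backs; the gripper's body (75 mm by 190 mm) begins 47 mm behind the grasp point.
Start: joints at [1.101, 0.342, 1.524, -0, 1.275, -0.146], TCP at [0.167, 0.498, 0.227] pointing down, gripper open.
Joint ranges: [-2.53, 2.53], [-0.77, 2.02], [0.04, 2.7], [-1, 4.14], [0.28, 2.66], [-3.11, 3.11]. Speed limits (rad/s): [2.57, 2.57, 3.14, 3.14, 3.14, 3.14].

### API

Orientations are given as a rotation vector (axis times angle).
In Python, from cell import env gives the robot as it stands.
- The arm moves only by the tool send_rows, never from a script. Its argument "rows" is a list of rows, each a list of 3 entries, a list of its own where there are three numbers: the shift along the tool's x, y, z in mm, then the turn about the tool's y in rad, then the finger opening in mm, from 0 to 91.8. In form: [[[x, y, z], twist, claw], ...]. A call has 1 to 5 rows; each row is the pose to reach, as a shift and turn from the pose measured when the call began, along the tool's axes at that moment; what a row does not reach only later rows make up. A row lasts 1/8 s, in which the tool goes at most 62.5 mm and 10.7 degrees, less where a joint would pass 70% of its speed; a pose out of reach is approached as far as the arm can. A call with a gripper value outside its range is refused whole. The fingers move at their own pace and stop on an object; the grip force is fixed at half the most. Time passes only in rows, so rows that repeat a pose let the fingers close. It gives the time, the measured TCP pose, the force and the opening at its end, in the units of the state.
- env.get_state(): the state, without advancing time (a new reading comes with each control period).
- env.snapshot(name): name is "side" or "top" or "wrist"; returns (picture, depth): 480x640x3 uint8, red, green, blue; 480x640 float32, m along the optical axis (not along the pixel's ray), 0 where there is no reading.
- env.camera_model(name): a dict with "fov_y" (degrees; the focal length in pixels is half the picture's height over the tangent of half this angle, whatever the lens; pixels are square), "cx", "cy" (the principal point, pixels), "D" ([k1, k2, p1, p2, k3] as OpenCV has them; the pictures are not rectified), "T" (4x4, takes a point from camera to world coordinates). Camera axes: x right, y down, z forward; pixel columns grow to the right and rows downward; lengths in m; the calibration is good to about 2 mm. A picture is of the moment at which its call begins: read the wrist's pose just before it. camera_model takes no time and is no camera call; for the wrist camera it gives the pose at the moment of the call.
- env.job_done(): hands the job in, once; it reports no verdict.
The state is a dict: "time": time; "q": joint angles; "joint_velocities": joint speeds; "effort": joint torques, N m; "tcp_pos": TCP position; "tcp_rot": TCP orientation; "wrist_force": force on the tool from outside, world axes, zero at the start; "torque": the same for the moment, N m; "finger_gap": finger opening in m.
Only numpy, scipy, OpenCV 4.12 (cv2) and the standard library are available. Lean on these libraries where they do the work, as an engineer would, in place of code of your own. Each camera call takes 0.05 s, during which the arm holds its last target.

### The job

The next cut on the table saw is across a wide panel, so get the saw ready: hang the push shoe by its eye on the long free peg of the peg rail, and take the mitre gauge out of the left mitre slot, turn it end for end, and lower it gently by its handle, not dropping it, back into the same slot with its long bar now pointing to the front of the saw. The whole bar must lie fully home in the slot and not stick out past the table's front or back edge. Do not disturb the try square, the offcut or the bench brush.

Things in the scene. Friction and masses are not known exactly. Their poses are not given: they have to be found in the camera images.
- saw: Fixed table saw let into the bench: grey metal table 460 deep (x) by 620 wide (y), top 40 mm above the bench, blade wound down. Origin at bench height under its centre. x runs from the front edge (near the robot, with rail and scale strip) to the back, y to the left; turned at most 0.12 rad from the world. Two mitre slots along x at y = +110 (left, in use) and -110. Rip fence 66 mm high at y = -215.
- slot_front (a point): Point on the floor of the left mitre slot, on its centre line, 110 mm behind the table's front edge (saw frame x = -120, y = 110, z = 29.5 mm); axes as the saw's. The slot is 21 mm wide and 10.5 mm deep with a flat floor, runs the table's whole depth, is open at both ends, and its top edges are bevelled 3 mm at 45 degrees.
- slot_back (a point): Point on the floor of the left mitre slot, on its centre line, 130 mm short of the table's back edge (saw frame x = +100, y = 110, z = 29.5 mm); axes as the saw's.
- gauge: Loose mitre gauge, about 0.45 kg. Steel bar 200 long (x), 19 wide (y), 9.5 thick, carrying a half-round head and a black handle. Origin on the bar's underside, mid-width, straight below the handle; z up. Bar from x = -50 to +150 mm: the long part is +x. Centre of mass about x = 25, z = 20. Starts fully home in the left slot, front half of the table, long bar pointing to the back (gauge x along saw x).
- gauge_handle (a point): Middle of the gauge's handle, gauge frame (0, 0, 51) mm: a flat-sided black block 34 mm along x, 24 mm along y, from z = 30 to 73; grip it from above across the 24 mm. Around and below it the grey head: half disc from x = 28 back to x = -34, |y| to 62, z = 11.5 to 19.5; upright face plate x = 32 to 44, |y| to 65, z to 50.
- gauge_bar_tip (a point): End of the gauge's long bar: gauge frame x = +150, y = 0, z = 0 (underside). The last 10 mm of the bar is thinner, its underside 1 mm higher, and 16 mm wide, as a lead.
- shoe: Loose plywood push shoe, about 0.26 kg: flat board 200 long (x, nose at +x), 20 thick (y), 150 high (z), standing on its lower edge on the saw table across the left slot, behind the gauge; it tips over if pushed. Origin under its middle. Low body to z = 58 mm, with sloping shoulders to about z = 85; handle block x = -56 to 32, to the flat top at z = 150. Its x starts within 0.4 rad of saw y.
- shoe_eye (a point): Centre of the shoe's eye, a round through hole of 36 mm diameter along y, at shoe frame x = -12, y = 0, z = 92 mm; axes as the shoe's. 40 mm of wood above it: grip that from above across the 20 mm thickness, straight over the eye. Hung by the eye, the shoe balances nearly upright.
- rack: Fixed peg rail left of the saw: upright plywood board 360 long (y), 18 thick (x), 180 high, the pegs on its -x face. Origin at bench height under its centre. Its yaw is 1.57 rad within 0.25, so the pegs point roughly to world -y, towards the saw. The long free peg is at y = -85 (farther from the robot); at y = +115 a spanner hangs on a short peg.
- peg_root (a point): Axis of the long free peg where it leaves the board's face, 150 mm above the bench; axes as the rack's. The peg is a wooden dowel 12 mm thick and 95 mm long, running to -x and rising 10 degrees.
- peg_tip (a point): Centre of the round end (15 mm diameter) of the long free peg, 94 mm out from the face and 16.5 mm above the root.
- square: Bystander: try square lying flat on the right of the saw table between blade and fence; dark wooden stock 110 x 24 x 18 mm, steel blade 150 mm. Origin under the stock's centre.
- offcut: Bystander: pale wood offcut 140 x 60 x 22 mm lying on the saw table left of the left slot. Origin under its centre.
- brush: Bystander: wooden bench brush with black bristles, 265 long, 35 mm high, lying on the saw table to the right of the fence. Origin at its underside, about midway.
Mind the look-alikes: they are no part of the job. What is shaped like the gauge but green or yellow is not meant.

How it is judged:
By the outcome, as a careful person would: the job done as asked, in the order asked, and still so for the second after the job is handed in, with the robot touching nothing.
It also fails if it takes over 67 s, if anything falls off the work surface, if the arm or the gripper's body presses on something with over 40 N, if the wrist force passes 120 N, or if a joint passes its speed limit or range.

## Working session

There is one attempt and no reset: what is moved stays moved. The work goes in short steps, Python scripts to look and compute and a tool call to move; the robot and the scene stay as the last step left them, time stands still between calls to the robot, and variables do not carry over. Pictures are saved under pics/ and viewed, and the job is handed in when it is done.

Besides the shell and the picture viewer there is one more tool, called after "Emit:" as name(argument=value, ...) on one line, values as JSON. send_rows: Moves the arm, as the interface text tells. Its arguments: {"type":"object","properties":{"rows":{"type":"array","items":{"type":"array"}}},"required":["rows"]}

```bash
ls; mkdir -p pics; cat > h.py <<'E'
import numpy as np,cv2,pickle
from scipy.spatial.transform import Rotation as R
from cell import env
def cap(n,tag):
    m=env.camera_model(n); p,d=env.snapshot(n)
    cv2.imwrite(f'pics/{tag}.png',p[:,:,::-1]); pickle.dump((p,d,m),open(f'{tag}.pkl','wb')); return p,d,m
def load(tag): return pickle.load(open(f'{tag}.pkl','rb'))
def K(m):
    f=240/np.tan(np.radians(m['fov_y'])/2); return np.array([[f,0,m['cx']],[0,f,m['cy']],[0,0,1]])
def ray(m,uv):
    uv=np.array(uv,float).reshape(-1,1,2)
    n=cv2.undistortPoints(uv,K(m),np.array(m['D'],float)).reshape(-1,2); return np.c_[n,np.ones(len(n))]
def atz(m,uv,z):
    T=np.array(m['T']); r=ray(m,uv)@T[:3,:3].T; o=T[:3,3]; return o+r*((z-o[2])/r[:,2])[:,None]
def atd(m,d,uv):
    T=np.array(m['T']); r=ray(m,uv); dd=np.array([d[int(round(v)),int(round(u))] for u,v in uv]); return (r*dd[:,None])@T[:3,:3].T+T[:3,3]
def proj(m,P):
    T=np.linalg.inv(np.array(m['T'])); P=np.array(P,float).reshape(-1,3)@T[:3,:3].T+T[:3,3]
    return cv2.projectPoints(P,np.zeros(3),np.zeros(3),K(m),np.array(m['D'],float))[0].reshape(-1,2)
def cloud(m,d):
    v,u=np.mgrid[0:480,0:640]; uv=np.c_[u.ravel(),v.ravel()]
    T=np.array(m['T']); P=(ray(m,uv)*d.ravel()[:,None])@T[:3,:3].T+T[:3,3]; P[d.ravel()==0]=np.nan; return P.reshape(480,640,3)
def crop(tag,x0,y0,x1,y1,s,out):
    p=load(tag)[0]; cv2.imwrite(f'pics/{out}.png',cv2.resize(p[y0:y1,x0:x1,::-1],None,fx=s,fy=s,interpolation=cv2.INTER_CUBIC))
E
python3 - <<'E'
from h import *
for n in ['side','top','wrist']: 
    p,d,m=cap(n,n+'0'); print(n,m['fov_y'],np.round(m['T'],3).tolist(),(d>0).mean())
s=env.get_state(); print(s['time'],s['tcp_pos'],R.from_rotvec(s['tcp_rot']).as_matrix().round(3).tolist(),s['finger_gap'])
E
```

```text
pics
side 54.24415476990127 [[0.798, -0.393, 0.457, -0.24], [-0.602, -0.496, 0.626, -0.785], [-0.019, -0.774, -0.632, 1.068], [0.0, 0.0, 0.0, 1.0]] 0.995908203125
top 49.02769533525477 [[-0.027, -0.991, 0.135, 0.232], [-1.0, 0.026, -0.014, 0.153], [0.011, -0.135, -0.991, 1.642], [0.0, 0.0, 0.0, 1.0]] 0.9959505208333334
wrist 59.16042044474488 [[0.32, 0.905, 0.279, 0.091], [0.947, -0.305, -0.096, 0.524], [-0.002, 0.295, -0.955, 0.384], [0.0, 0.0, 0.0, 1.0]] 0.9959342447916667
0.15 [0.16687385 0.4974775  0.22623165] [[0.948, -0.0, 0.318], [-0.318, -0.001, 0.948], [-0.0, -1.0, -0.001]] 0.09167652220486712
```

View pics/top0.png

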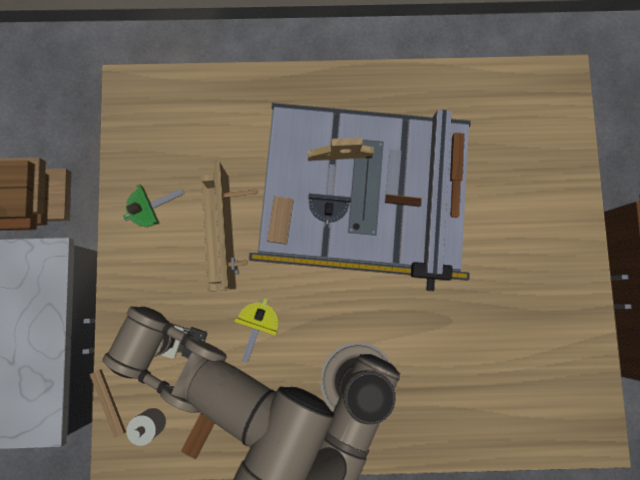

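View pics/side0.png

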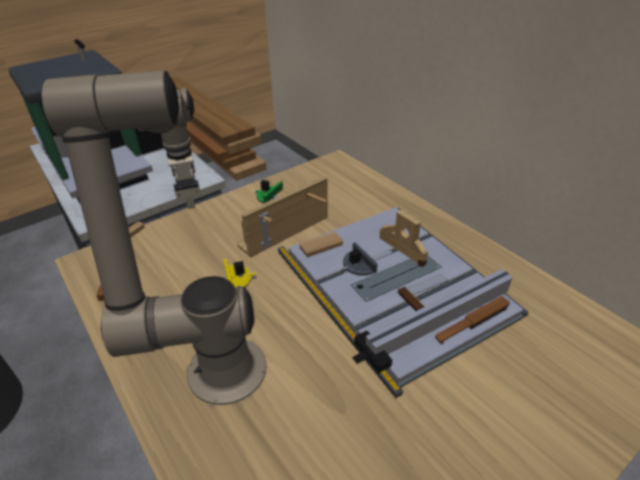

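View pics/wrist0.png

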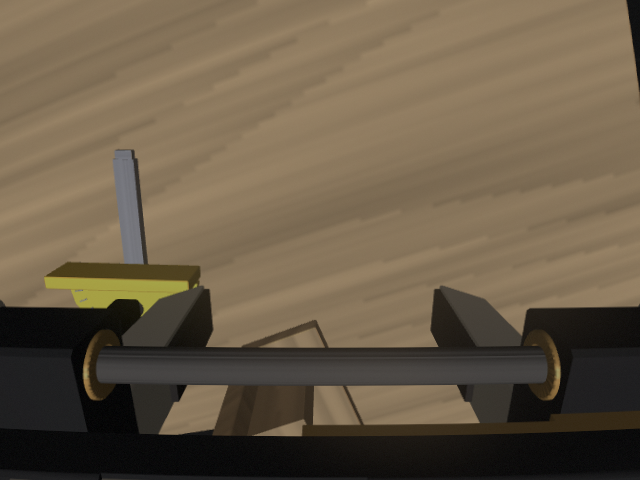

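```bash
python3 - <<'E'
from h import *
crop('top0',190,90,480,290,2.75,'t1')
crop('top0',195,130,385,270,4.2,'t2')
crop('side0',230,160,460,300,3.4,'s1')
E
```

```text
(no output)
```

View pics/t1.png

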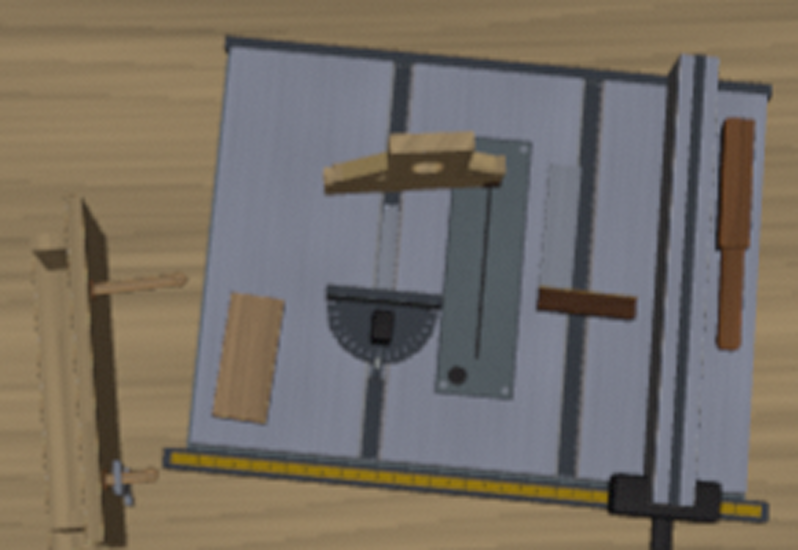

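View pics/t2.png

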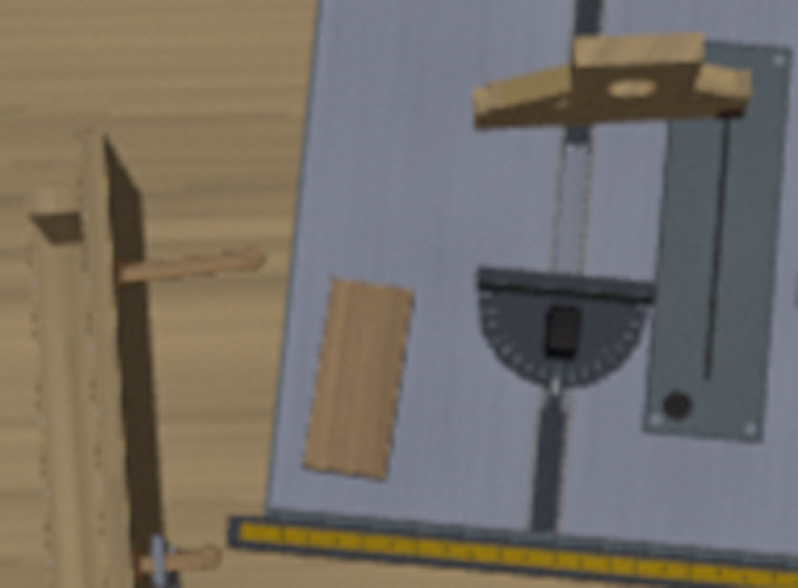

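View pics/s1.png

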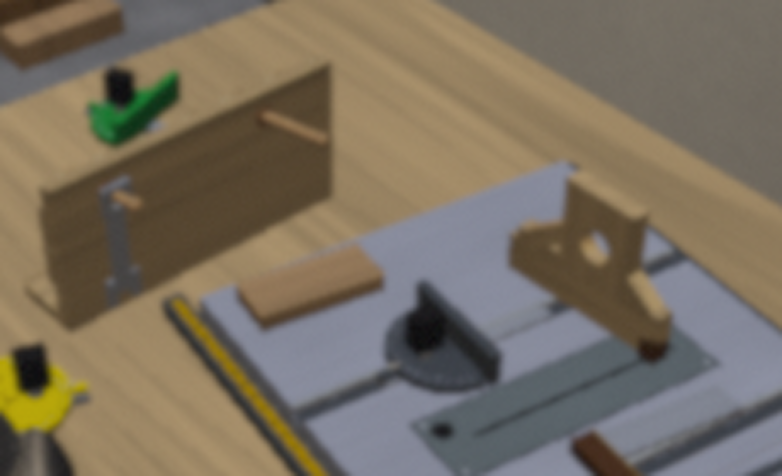

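```bash
python3 - <<'E'
from h import *
p,d,m=load('top0'); P=cloud(m,d)
t1=lambda u,v:(190+(u+.5)/2.75-.5,90+(v+.5)/2.75-.5); t2=lambda u,v:(195+(u+.5)/4.2-.5,130+(v+.5)/4.2-.5)
f=atz(m,[t2(545,530),t1(403,68),t1(568,472),t1(594,82)],.04); print('slots',f.round(4).tolist())
print('yaws',[np.arctan2(*(f[i+1]-f[i])[[1,0]]) for i in (0,2)])
print('corners',atz(m,[t1(228,46),t1(768,95),t1(189,445),t1(748,495)],.04).round(4).tolist())
sh=atz(m,[t2(577,38),t2(703,35),t2(703,65),t2(576,68)],.19); print('shoe',sh.round(4).tolist(),sh.mean(0))
print('handle', atz(m,[t2(550,307),t2(577,307),t2(577,335),t2(550,335)],.0295+.073).round(4).tolist())
print('peg',atz(m,[t2(122,273)],.15).round(4),atz(m,[t2(258,260)],.1665).round(4))
# depth
S=P[(P[...,2]>.18)&(P[...,0]>.5)&(abs(P[...,1])<.3)]; print('shoe top depth',len(S),S.mean(0),S.min(0),S.max(0))
_,_,vt=np.linalg.svd((S-S.mean(0))[:,:2]); print(vt)
H=P[(P[...,2]>.09)&(P[...,2]<.115)&(P[...,0]>.4)&(P[...,0]<.58)&(P[...,1]>.08)&(P[...,1]<.25)]; print('handle',len(H),H.mean(0),H.min(0),H.max(0))
B=P[(P[...,2]>.17)&(P[...,2]<.2)&(P[...,0]>.2)&(P[...,0]<.75)&(P[...,1]>.3)]; print('rack',len(B),B.min(0),B.max(0),np.median(B,0))
print('table z',np.nanmedian(P[200:230,290:300,2]))
np.set_printoptions(suppress=True)
p2,d2,m2=load('side0')
E
```

```text
slots [[0.3815, 0.094, 0.04], [0.8303, 0.0427, 0.04], [0.3589, -0.125, 0.04], [0.8082, -0.1769, 0.04]]
yaws [np.float64(-0.11378215927873365), np.float64(-0.11498619608687691)]
corners [[0.8614, 0.2438, 0.04], [0.7876, -0.3766, 0.04], [0.4001, 0.2951, 0.04], [0.3281, -0.3235, 0.04]]
shoe [[0.7025, 0.0675, 0.19], [0.7025, -0.0183, 0.19], [0.6815, -0.0175, 0.19], [0.6815, 0.0688, 0.19]] [0.6920137  0.02513427 0.19      ]
handle [[0.5342, 0.0879, 0.1025], [0.5337, 0.0687, 0.1025], [0.5136, 0.0694, 0.1025], [0.5141, 0.0885, 0.1025]]
peg [[0.556  0.3831 0.15  ]] [[0.5592 0.2883 0.1665]]
shoe top depth 249 [0.69113196 0.02495138 0.18980447] [ 0.67980549 -0.01847227  0.18014062] [0.7046675  0.0683438  0.20030403]
[[-0.02463411  0.99969653]
 [ 0.99969653  0.02463411]]
handle 42 [0.51685855 0.08522956 0.10247916] [0.50127939 0.08035904 0.09283136] [0.53449308 0.09059177 0.11254136]
rack 2475 [0.28920039 0.30174783 0.17004072] [0.66493018 1.01116552 0.19091324] [0.55948543 0.94485692 0.17976771]
table z 0.04184124686553281
```

```bash
cat >> h.py <<'E'
def go(x,y,z,yaw):
    s=env.get_state(); M=R.from_rotvec(s['tcp_rot']).as_matrix(); d=np.array([x,y,z])-s['tcp_pos']
    cur=np.arctan2(M[1,2],M[0,2]); dy=(yaw-cur+np.pi)%(2*np.pi)-np.pi
    print('t %.2f'%s['time'],'tcp',np.round(s['tcp_pos']*1e3,1),'yaw %.4f'%cur,'F',np.round(s['wrist_force'],1),'gap %.1f'%(s['finger_gap']*1e3),'tooly',np.round(M[:,1],4))
    print('shift',np.round(M.T@d*1e3,1),'twist %.4f (or %.3f)'%(-dy,-dy+np.sign(dy)*2*np.pi),'n',np.linalg.norm(d)/.0625,abs(dy)/np.radians(10.7))
E
python3 - <<'E'
from h import *
go(.692,.025,.24,.025)
p,d,m=load('top0')
t2=lambda u,v:(195+(u+.5)/4.2-.5,130+(v+.5)/4.2-.5)
print(atz(m,[t2(333,278),t2(413,290),t2(385,478),t2(304,467)],.062).round(3).tolist())
E
```

```text
t 0.15 tcp [166.9 497.5 226.2] yaw 1.2471 F [ 0.1 -0.3  0.4] gap 91.7 tooly [-5.e-04 -1.e-03 -1.e+00]
shift [ 648.1  -13.6 -280.9] twist 1.2221 (or -5.061) n 11.304450436923927 6.54381372851836
[[0.568, 0.244, 0.062], [0.557, 0.186, 0.062], [0.42, 0.209, 0.062], [0.43, 0.267, 0.062]]
```

Emit:
send_rows(rows=[[[648,-14,-281],1.22,60],[[648,-14,-281],1.22,60],[[648,-14,-281],1.22,60],[[648,-14,-281],1.22,60],[[648,-14,-281],1.22,60]])

```text
time: 0.78
tcp_pos: [0.4003, 0.287, 0.2327]
tcp_rot: [-1.338, 0.983, -0.983]
wrist_force: [0.3, 1.1, -0.9]
finger_gap: 0.0604
```

```bash
python3 - <<'E'
from h import *
go(.692,.025,.24,.025)
E
```

```text
t 0.78 tcp [400.3 287.  232.7] yaw 0.3034 F [ 0.3  1.1 -0.9] gap 60.4 tooly [-4.e-04 -8.e-04 -1.e+00]
shift [337.2  -7.2 200.1] twist 0.2784 (or -6.005) n 6.2749586848326375 1.4909442464310034
```

Emit:
send_rows(rows=[[[337,-7,200],0.278,60],[[337,-7,200],0.278,60],[[337,-7,200],0.278,60],[[337,-7,200],0.278,60],[[337,-7,200],0.278,60]])

```text
time: 1.4
tcp_pos: [0.6326, 0.078, 0.2382]
tcp_rot: [-1.222, 1.191, -1.191]
wrist_force: [0.9, 0.8, 0.5]
finger_gap: 0.06
```

```bash
python3 - <<'E'
from h import *
go(.692,.025,.24,.025)
E
```

```text
t 1.40 tcp [632.6  78.  238.2] yaw 0.0252 F [0.9 0.8 0.5] gap 60.0 tooly [-7.e-04 -5.e-04 -1.e+00]
shift [54.5 -1.9 58.1] twist 0.0002 (or -6.283) n 1.2740698451611463 0.0008561090361825043
```

Emit:
send_rows(rows=[[[54,-2,58],0,60],[[54,-2,58],0,60],[[54,-2,58],0,60]])

```text
time: 1.78
tcp_pos: [0.6923, 0.0241, 0.2386]
tcp_rot: [-1.222, 1.194, -1.191]
wrist_force: [-0.5, -0.1, 0.2]
finger_gap: 0.0602
```

```bash
python3 - <<'E'
from h import *
go(.692,.025,.155,.025)
cap('wrist','w1')
E
```

```text
t 1.77 tcp [692.3  24.1 238.6] yaw 0.0231 F [-0.5 -0.1  0.2] gap 60.2 tooly [-2.6e-03 -4.0e-04 -1.0e+00]
shift [-0.9 83.6 -0. ] twist -0.0019 (or 6.281) n 1.3378937920754261 0.010340931276153039
```

View pics/w1.png

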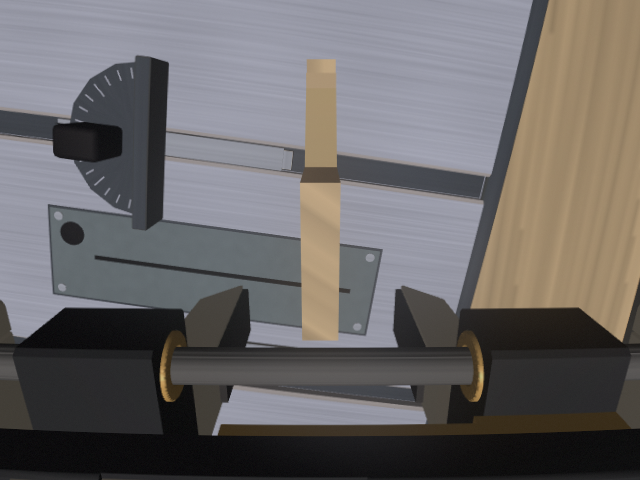

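```bash
python3 - <<'E'
from h import *
p,d,m=load('w1')
q=atz(m,[(302,182),(340,182),(339,339),(303,339)],.19); print(q.round(4).tolist(),q.mean(0))
a=(q[0]+q[1])/2-(q[2]+q[3])/2; print('len',np.linalg.norm(a),'thick',np.linalg.norm(q[1]-q[0]),np.linalg.norm(q[3]-q[2]),'jaw yaw',np.arctan2(a[1],a[0])-np.pi/2)
crop('w1',0,40,500,280,1.6,'w1c')
E
```

```text
[[0.6815, 0.0692, 0.19], [0.7001, 0.0696, 0.19], [0.7026, -0.0177, 0.19], [0.6827, -0.0182, 0.19]] [0.69170984 0.02574314 0.19      ]
len 0.08738376727134675 thick 0.01865099693881184 0.01993241029213967 jaw yaw 0.021032295172331628
```

View pics/w1c.png

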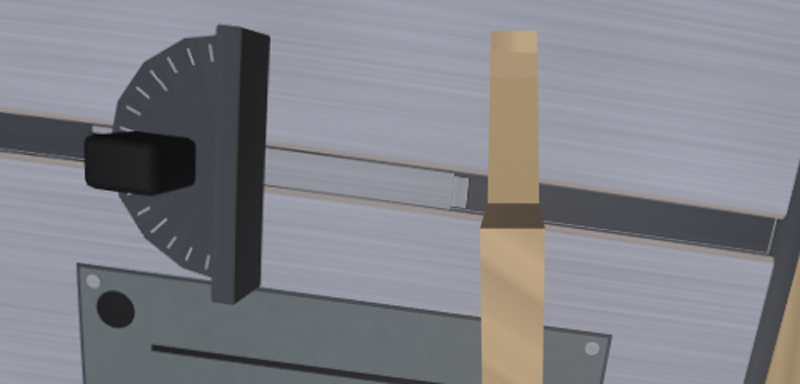

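Emit:
send_rows(rows=[[[-1.5,50,-0.5],0,60],[[-1.5,83,-0.5],0,60],[[-1.5,83,-0.5],0,60],[[-1.5,83,-0.5],0,10],[[-1.5,83,-0.5],0,10]])

```text
time: 2.45
tcp_pos: [0.6917, 0.0272, 0.1586]
tcp_rot: [-1.22, 1.19, -1.192]
wrist_force: [0.6, -0.2, -0.2]
finger_gap: 0.0443
```

Emit:
send_rows(rows=[[[0,0,0],0,10],[[0,0,0],0,10]])

```text
time: 2.7
tcp_pos: [0.6921, 0.0272, 0.1596]
tcp_rot: [-1.219, 1.188, -1.193]
wrist_force: [0.2, 0.2, -0.2]
finger_gap: 0.0246
```

```bash
python3 - <<'E'
from h import *
go(.692,.025,.24,.025)
E
```

```text
t 2.70 tcp [692.1  27.2 159.6] yaw 0.0250 F [ 0.2  0.2 -0.2] gap 24.6 tooly [ 3.1e-03 -4.0e-04 -1.0e+00]
shift [  2.3 -80.4   0.1] twist -0.0000 (or 6.283) n 1.2861578438073875 0.00019869338960054272
```

Emit:
send_rows(rows=[[[0,0,0],0,10],[[0,0,0],0,10],[[0,0,0],0,10]])

```text
time: 3.08
tcp_pos: [0.692, 0.0271, 0.1595]
tcp_rot: [-1.219, 1.189, -1.193]
wrist_force: [-1.1, -0.3, -0.9]
finger_gap: 0.02
```

```bash
python3 - <<'E'
from h import *
go(.692,.025,.24,.025)
E
```

```text
t 3.08 tcp [692.   27.1 159.5] yaw 0.0248 F [-1.1 -0.3 -0.9] gap 20.0 tooly [ 2.7e-03 -4.0e-04 -1.0e+00]
shift [  2.2 -80.5   0.1] twist -0.0002 (or 6.283) n 1.287941882801241 0.0009645368462814826
```

Emit:
send_rows(rows=[[[0,-30,0],0,10],[[0,-90,0],0,10],[[0,-90,0],0,10],[[0,-90,0],0,10]])

```text
time: 3.58
tcp_pos: [0.6913, 0.0272, 0.2485]
tcp_rot: [-1.22, 1.19, -1.192]
wrist_force: [0.3, -0.2, -4.2]
finger_gap: 0.02
```

```bash
python3 - <<'E'
from h import *
go(.5605,.235,.25,1.60)
p,d,m=load('side0')
s1=lambda u,v:(230+(u+.5)/3.4-.5,160+(v+.5)/3.4-.5)
print(s1(325,136),s1(262,117),proj(m,[[.5592,.2883,.1665],[.556,.3831,.15]]))
crop('side0',295,180,345,215,16,'pegs'); crop('top0',215,175,265,205,16,'pegt')
E
```

```text
t 3.58 tcp [691.3  27.2 248.5] yaw 0.0249 F [ 0.3 -0.2 -4.2] gap 20.0 tooly [ 1.2e-03 -3.0e-04 -1.0e+00]
shift [-211.    -1.7 -125.6] twist -1.5751 (or 4.708) n 3.9287793180984285 8.434447574603015
(325.2352941176471, 199.64705882352942) (306.70588235294116, 194.05882352941177) [[325.3906795  201.36404787]
 [308.69150135 193.90760131]]
```

View pics/pegs.png

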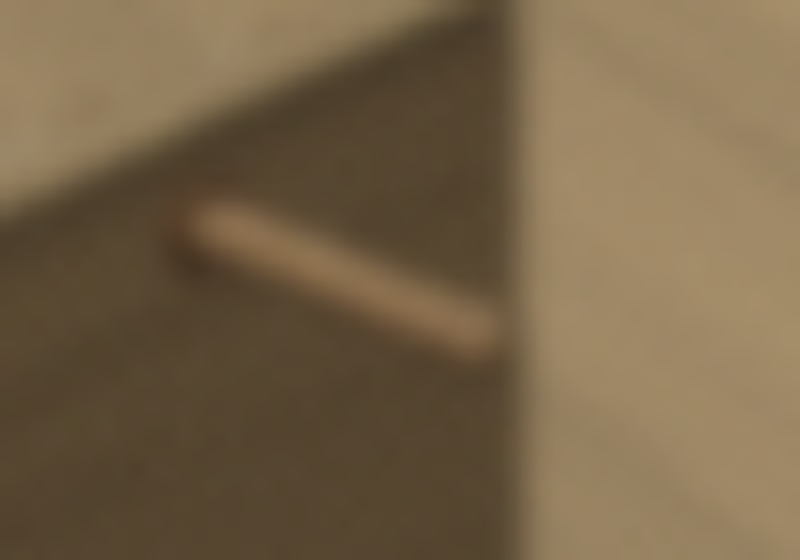

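View pics/pegt.png

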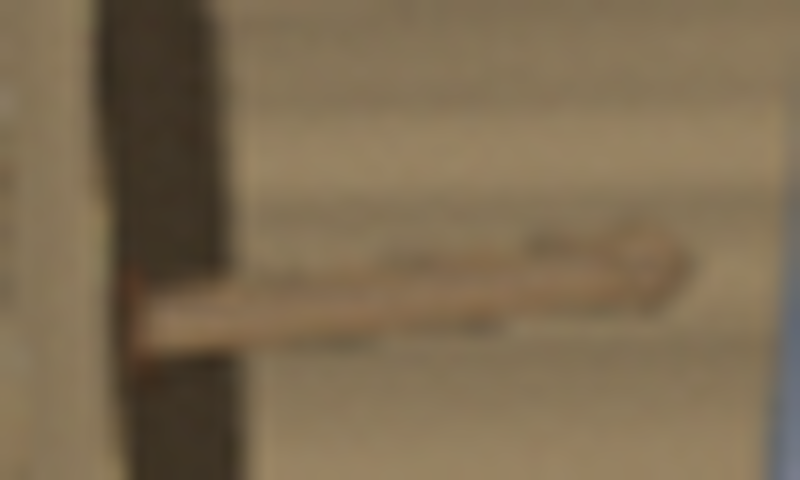

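Emit:
send_rows(rows=[[[-211,-2,-126],-1.575,10],[[-211,-2,-126],-1.575,10],[[-211,-2,-126],-1.575,10],[[-211,-2,-126],-1.575,10],[[-211,-2,-126],-1.575,10]])

```text
time: 4.2
tcp_pos: [0.5566, 0.2386, 0.2483]
tcp_rot: [-1.521, 0.47, -0.465]
wrist_force: [0.1, -0.6, -2.0]
finger_gap: 0.0196
```

```bash
python3 - <<'E'
from h import *
from scipy.optimize import least_squares
go(.5605,.235,.25,1.60)
mt=load('top0')[2]; ms=load('side0')[2]
def f(x):
    a=proj(mt,[x[:3],x[3:]]); b=proj(ms,[x[:3],x[3:]])
    return np.r_[(a-[[256,191.4],[223.2,195]]).ravel(),(b-[[325,200.4],[306.7,194.5]]).ravel()]
r=least_squares(f,[.559,.288,.166,.556,.383,.15]); print(r.x.round(4),r.fun.round(2))
E
```

```text
t 4.20 tcp [556.6 238.6 248.3] yaw 0.9740 F [ 0.1 -0.6 -2. ] gap 19.6 tooly [-3.e-03 -1.e-04 -1.e+00]
shift [ 5.3 -1.7 -0.8] twist -0.6260 (or 5.657) n 0.09001944382821073 3.351952952393005
[0.5582 0.2882 0.1711 0.5534 0.3859 0.1478] [-0.07  0.12 -0.38  0.69  0.16 -0.03  0.96 -0.17]
```

Emit:
send_rows(rows=[[[5,0,0],-0.626,10],[[5,0,0],-0.626,10],[[5,0,0],-0.626,10],[[5,0,0],-0.626,10],[[5,0,0],-0.626,10]])

```text
time: 4.82
tcp_pos: [0.5599, 0.2356, 0.2462]
tcp_rot: [-1.572, -0.017, 0.028]
wrist_force: [0.0, 0.1, -2.0]
finger_gap: 0.0198
```

```bash
python3 - <<'E'
from h import *
go(.560,.240,.1945,1.605)
for n in ['top','side','wrist']: cap(n,n+'2')
crop('side2',280,140,440,260,5,'s2c')
crop('top2',200,130,360,250,5,'t2c')
E
```

```text
t 4.83 tcp [559.9 235.6 246.2] yaw 1.5992 F [ 0.   0.1 -2. ] gap 19.8 tooly [-0.0068 -0.0012 -1.    ]
shift [ 0.6 51.7  4.4] twist -0.0058 (or 6.277) n 0.8301774477569588 0.030791631771257065
```

View pics/s2c.png

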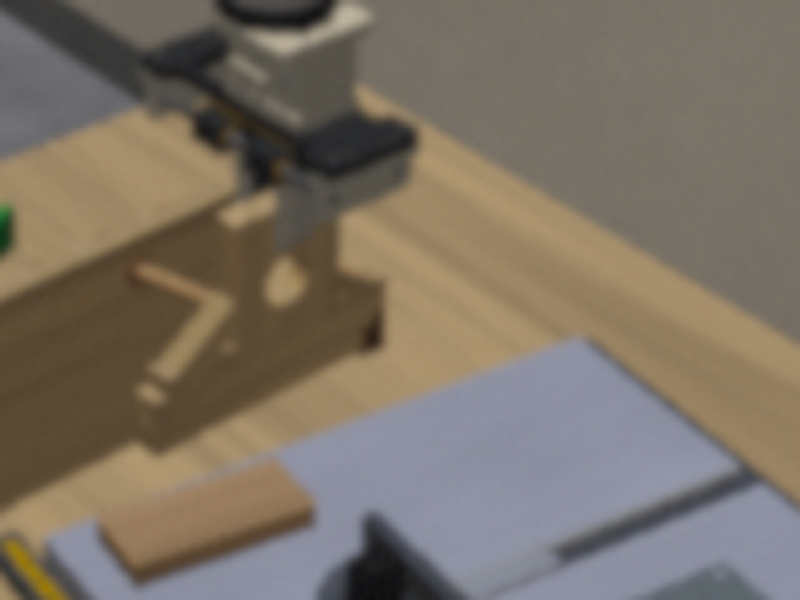

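View pics/wrist2.png

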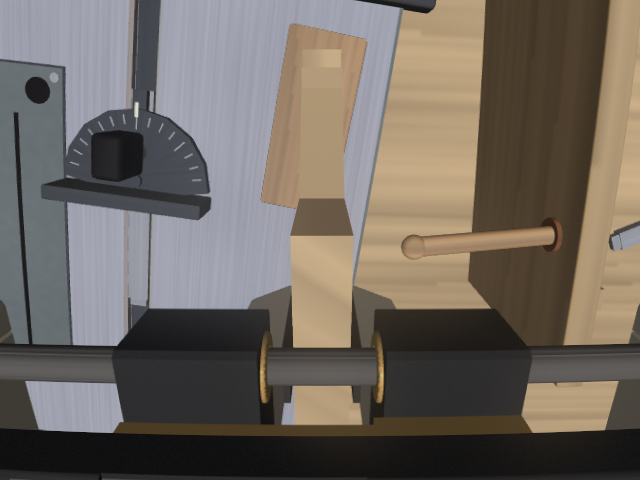

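View pics/t2c.png

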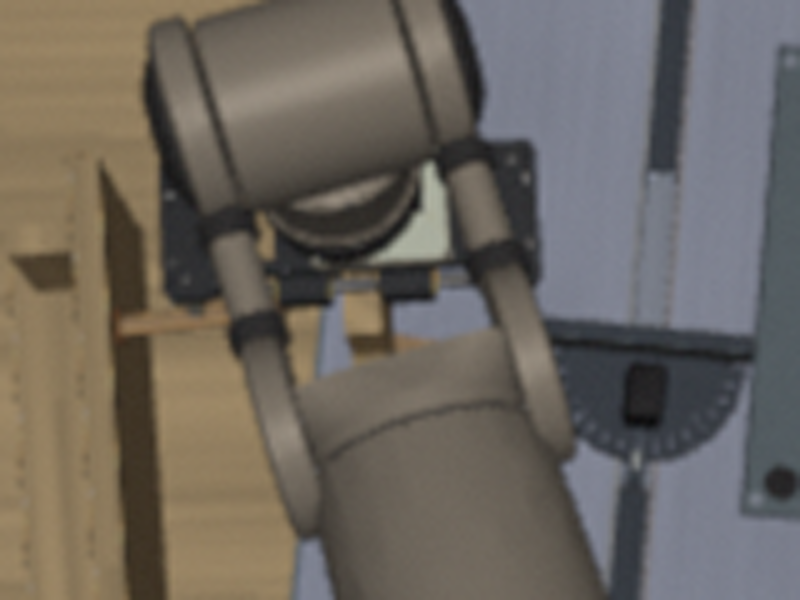

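```bash
python3 - <<'E'
from h import *
p,d,m=load('wrist2')
print(atz(m,[(413,247)],.168),atz(m,[(556,235)],.15),atd(m,d,[(413,247),(550,237)]))
print('shoe top',atz(m,[(291,235),(352,235)],.2462+.0305))
mt=load('top0')[2]; ms=load('side0')[2]
from scipy.optimize import least_squares
def f(x):
    return np.r_[(proj(mt,[x])-[[256,191.4]]).ravel(),(proj(ms,[x])-[[325,200.4]]).ravel(),(proj(m,[x])-[[413,247]]).ravel()]
r=least_squares(f,[.559,.288,.166]); print(r.x.round(4),r.fun.round(2))
# eye in side2: crop (286,282)
ms=load('side2')[2]; print(280+286/5,140+282/5,proj(ms,[[.5585,.2356-.01,.2462-.0275],[.5585,.2356,.2462-.0275]]))
E
```

```text
[[0.55705302 0.28984135 0.168     ]] [[0.55244884 0.38594393 0.15      ]] [[0.55573727 0.2888769  0.17209101]
 [0.55186007 0.37808301 0.15707339]]
shoe top [[0.51911366 0.22523314 0.2767    ]
 [0.5186088  0.24451221 0.2767    ]]
[0.5563 0.2891 0.1707] [-0.39  0.79 -0.44  0.13 -0.13  0.23]
337.2 196.4 [[336.57146006 196.55829568]
 [334.68393091 195.2456106 ]]
```

```bash
python3 - <<'E'
from h import *
go(.5555,.246,.1965,1.607)
go(.5540,.335,.187,1.607)
E
```

```text
t 4.97 tcp [560.3 235.7 247.3] yaw 1.5986 F [ 0.1 -0.5 -1.8] gap 19.9 tooly [-4.7e-03 -6.0e-04 -1.0e+00]
shift [-4.3 50.8 10.4] twist -0.0084 (or 6.275) n 0.8331530356784472 0.04478790913264382
t 4.97 tcp [560.3 235.7 247.3] yaw 1.5986 F [ 0.1 -0.5 -1.8] gap 19.9 tooly [-4.7e-03 -6.0e-04 -1.0e+00]
shift [-3.3 60.3 99.5] twist -0.0084 (or 6.275) n 1.8614839446420608 0.04478790913264382
```

Emit:
send_rows(rows=[[[-4,30,6],-0.008,10],[[-4,51,10],-0.008,10],[[-4,51,10],-0.008,10],[[-4,51,10],-0.008,10]])

```text
time: 5.48
tcp_pos: [0.5563, 0.2456, 0.1972]
tcp_rot: [-1.571, -0.025, 0.031]
wrist_force: [0.2, 0.8, -2.2]
finger_gap: 0.0197
```

```bash
python3 - <<'E'
from h import *
go(.5540,.335,.187,1.607)
for n in ['side','wrist']: cap(n,n+'3')
crop('side3',280,140,440,260,5,'s3c')
E
```

```text
t 5.47 tcp [556.3 245.6 197.2] yaw 1.6062 F [ 0.2  0.8 -2.2] gap 19.7 tooly [-3.5e-03 -3.0e-04 -1.0e+00]
shift [ 0.9 10.2 89.4] twist -0.0008 (or 6.282) n 1.4399016884148863 0.004021087927836546
```

View pics/s3c.png

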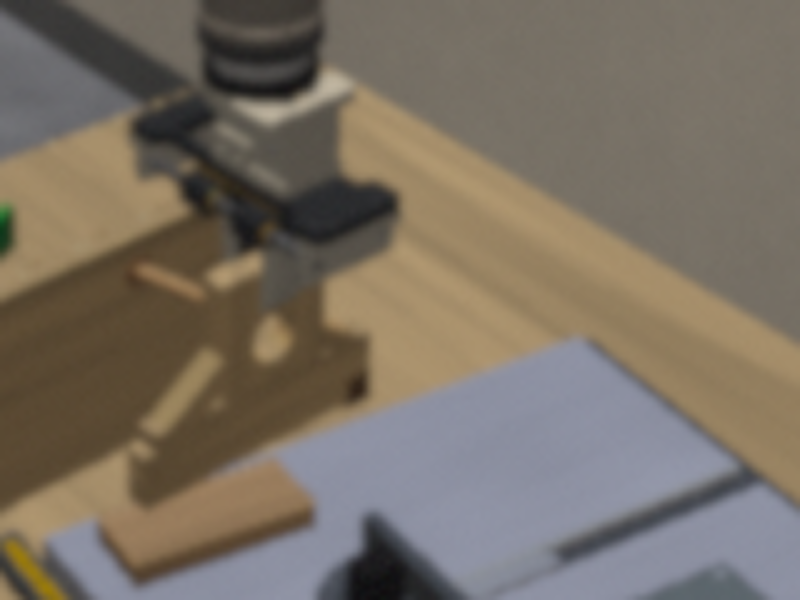

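View pics/wrist3.png

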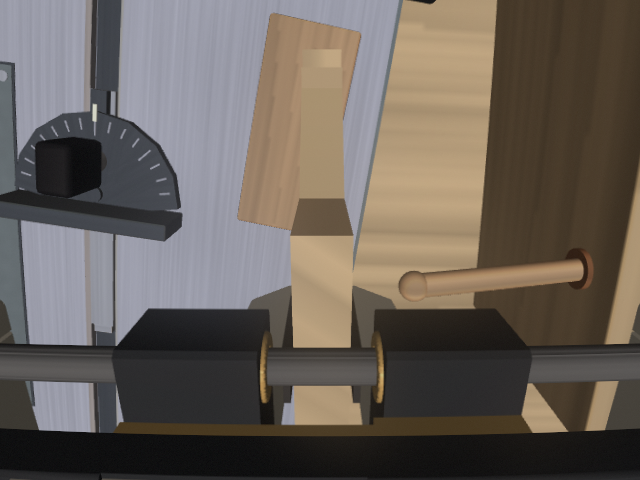

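```bash
python3 - <<'E'
from h import *
p,d,m=load('wrist3')
print(atz(m,[(413,286)],.169),atz(m,[(583,269)],.15),'shoe nose edge',atz(m,[(291,235),(352,235)],.1972+.0305))
m=load('side3')[2]
print('eye', proj(m,[[.558,.2356,.1972-.0275]]),280+272/5,140+340/5)
E
```

```text
[[0.55646662 0.28966741 0.169     ]] [[0.55230616 0.38508188 0.15      ]] shoe nose edge [[0.51523231 0.23483464 0.2277    ]
 [0.51458298 0.25402695 0.2277    ]]
eye [[334.60998724 207.57978891]] 334.4 208.0
```

Emit:
send_rows(rows=[[[-2,1,20],0,10],[[-2,3,40],0,10],[[-3,6,60],0,10],[[-3,8,80],0,10],[[-3,9,89],0,10]])

```text
time: 6.2
tcp_pos: [0.5498, 0.3363, 0.188]
tcp_rot: [-1.571, -0.027, 0.032]
wrist_force: [-1.0, -0.0, -2.1]
finger_gap: 0.0197
```

Emit:
send_rows(rows=[[[0,0,3],0,10]])

```text
time: 6.32
tcp_pos: [0.5495, 0.3399, 0.1877]
tcp_rot: [-1.571, -0.027, 0.033]
wrist_force: [-0.4, 0.9, -3.2]
finger_gap: 0.0195
```

```bash
python3 - <<'E'
from h import *
go(.5545,.335,.175,1.607)
for n in ['side','wrist']: cap(n,n+'4')
crop('side4',260,140,420,260,5,'s4c')
E
```

```text
t 6.33 tcp [549.5 339.9 187.7] yaw 1.6087 F [-0.4  0.9 -3.2] gap 19.5 tooly [-3.5e-03 -6.0e-04 -1.0e+00]
shift [ 4.8 12.7 -5. ] twist 0.0017 (or -6.281) n 0.23177744355266044 0.009246602675351333
```

View pics/s4c.png

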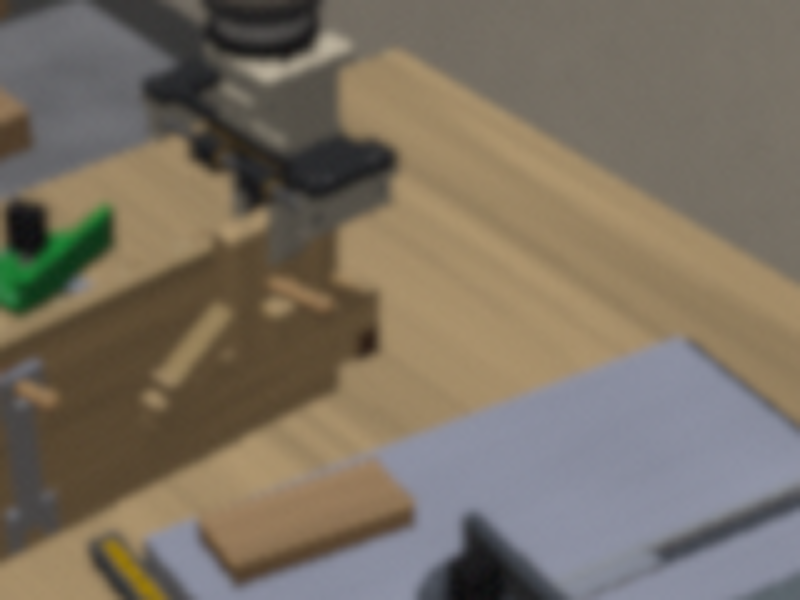

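View pics/wrist4.png

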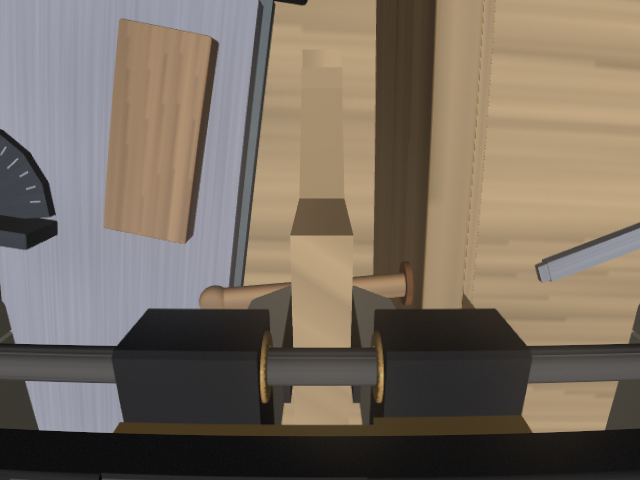

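Emit:
send_rows(rows=[[[3,0,-2],0,10],[[4,5,-4],0,10],[[4,10,-4],0,10],[[4,13,-4],0,10],[[4,13,-4],0,10]])

```text
time: 7.05
tcp_pos: [0.5539, 0.3352, 0.1757]
tcp_rot: [-1.571, -0.027, 0.031]
wrist_force: [-0.4, -1.6, 3.0]
finger_gap: 0.0201
```

```bash
python3 - <<'E'
from h import *
go(.5545,.335,.175,1.607)
E
```

```text
t 7.05 tcp [553.9 335.2 175.7] yaw 1.6080 F [-0.4 -1.6  3. ] gap 20.1 tooly [-2.6e-03 -8.0e-04 -1.0e+00]
shift [ 0.6  0.7 -0.2] twist 0.0010 (or -6.282) n 0.015129589388813121 0.005585327542745253
```

Emit:
send_rows(rows=[[[0,0,0],0,36],[[0,0,0],0,36],[[0,0,0],0,36]])

```text
time: 7.42
tcp_pos: [0.5539, 0.3352, 0.1756]
tcp_rot: [-1.571, -0.027, 0.031]
wrist_force: [-0.0, -0.8, -1.7]
finger_gap: 0.036
```

```bash
python3 - <<'E'
from h import *
go(.5545,.335,.26,1.607)
cap('wrist','w5'); cap('side','s5')
crop('s5',260,140,420,260,5,'s5c')
E
```

```text
t 7.42 tcp [553.9 335.2 175.6] yaw 1.6081 F [-0.  -0.8 -1.7] gap 36.0 tooly [-2.6e-03 -7.0e-04 -1.0e+00]
shift [  0.4 -84.4  -0.3] twist 0.0011 (or -6.282) n 1.3506920882186166 0.006092086089506529
```

View pics/w5.png

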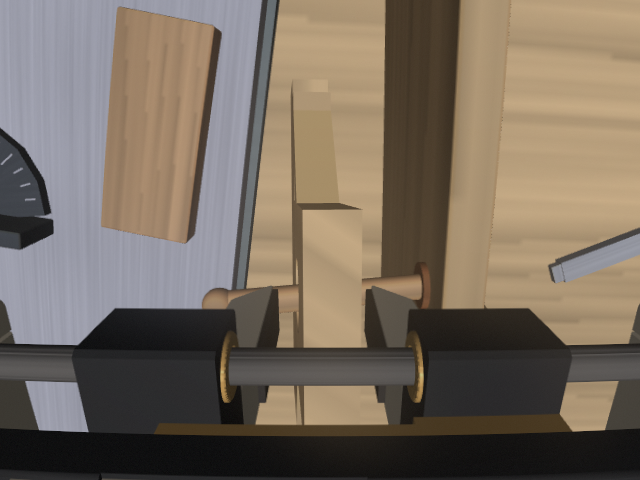

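View pics/s5c.png

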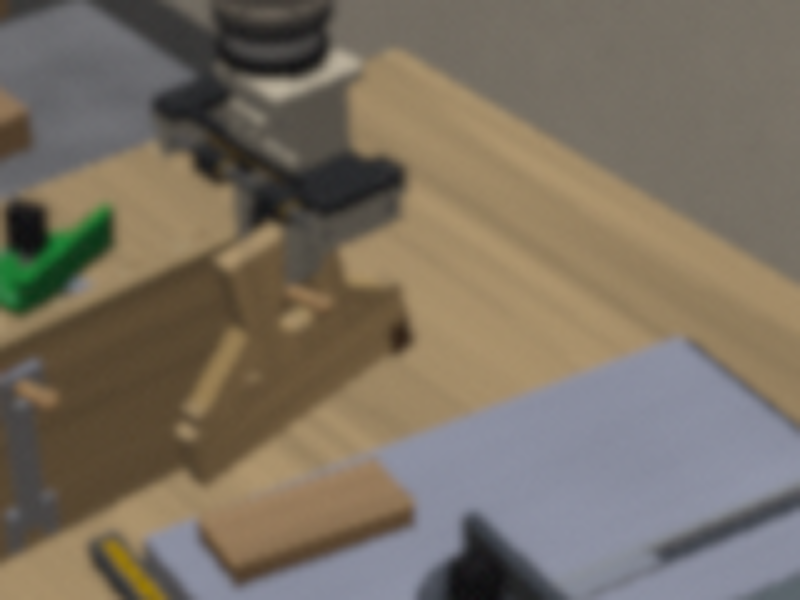

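Emit:
send_rows(rows=[[[0,-15,0],0,44],[[0,-45,0],0,44],[[0,-85,0],0,44],[[0,-95,0],0,44]])

```text
time: 8.02
tcp_pos: [0.5551, 0.3358, 0.2748]
tcp_rot: [-1.569, -0.032, 0.027]
wrist_force: [-0.4, 0.6, 0.3]
finger_gap: 0.0439
```

```bash
python3 - <<'E'
from h import *
# gauge target grip: gauge x=+6 from handle centre
go(.530,.0785,.20,1.457)
cap('side','s6'); cap('wrist','w6')
crop('s6',260,140,420,260,5,'s6c')
E
```

```text
t 8.03 tcp [555.1 335.8 274.8] yaw 1.6082 F [-0.4  0.6  0.3] gap 43.9 tooly [ 0.0034  0.002  -1.    ]
shift [ -35.    74.2 -256.3] twist 0.1512 (or -6.132) n 4.306388644864061 0.809622551375354
```

View pics/s6c.png

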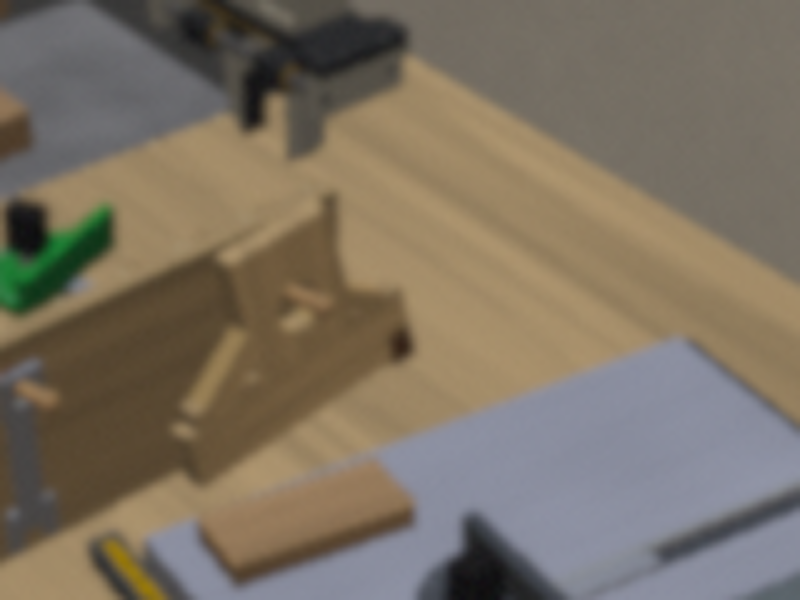

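View pics/w6.png

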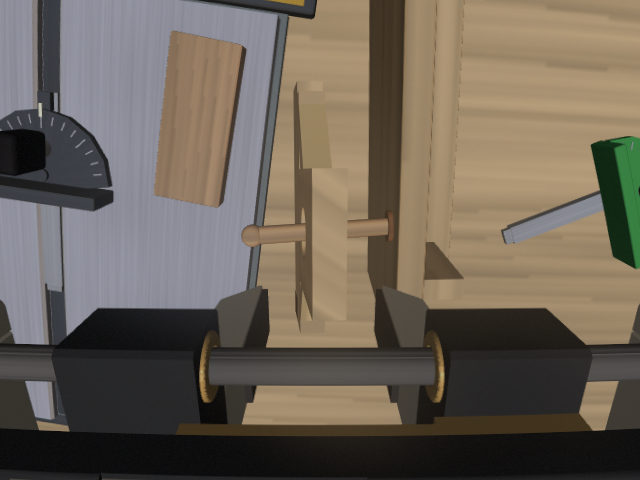

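Emit:
send_rows(rows=[[[-5,75,-256],0.151,60],[[-5,75,-256],0.151,60],[[-5,75,-256],0.151,60],[[-5,75,-256],0.151,60],[[-5,75,-256],0.151,60]])

```text
time: 8.75
tcp_pos: [0.5576, 0.0763, 0.1946]
tcp_rot: [-1.569, 0.096, -0.088]
wrist_force: [-0.4, -0.5, -0.6]
finger_gap: 0.0599
```

```bash
python3 - <<'E'
from h import *
go(.530,.0785,.20,1.457)
cap('wrist','w7')
E
```

```text
t 8.75 tcp [557.6  76.3 194.6] yaw 1.4533 F [-0.4 -0.5 -0.6] gap 59.9 tooly [-0.0048 -0.     -1.    ]
shift [-27.7  -5.3  -1.1] twist -0.0037 (or 6.279) n 0.4518413221846382 0.019748306868030453
```

View pics/w7.png

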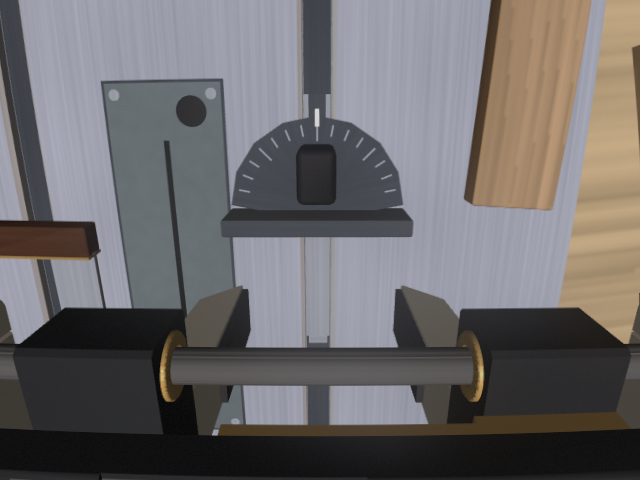

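```bash
python3 - <<'E'
from h import *
crop('w7',210,80,430,245,3.6,'w7c')
p=load('w7')[0][130:215,280:360].astype(float)
p=np.clip(p*3,0,255).astype(np.uint8); cv2.imwrite('pics/w7h.png',cv2.resize(p[:,:,::-1],None,fx=7,fy=7))
E
```

```text
(no output)
```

View pics/w7c.png

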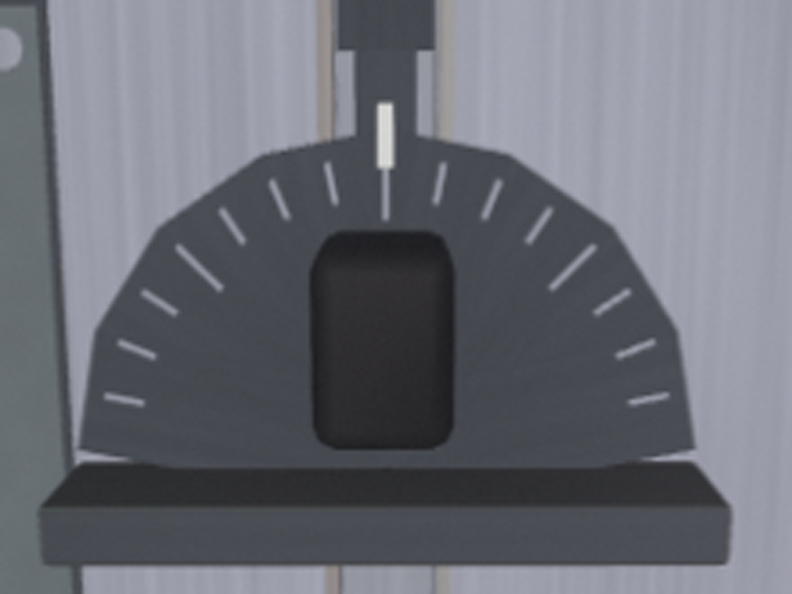

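View pics/w7h.png

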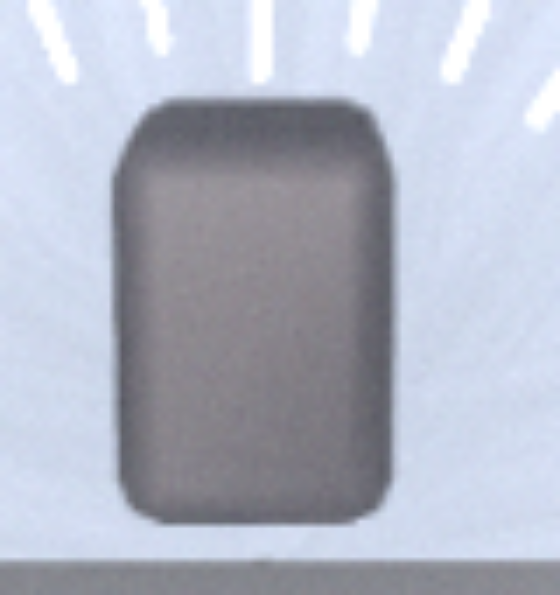

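```bash
python3 - <<'E'
from h import *
p,d,m=load('w7')
q=atz(m,[(296.8,153),(336,153),(335.5,204),(297.2,204)],.1025); print(q.round(4).tolist(),q.mean(0))
crop('w7',280,0,360,100,8,'a'); crop('w7',280,240,360,300,8,'b'); crop('w7',280,300,360,430,5,'c')
a=atz(m,[(317.2,88),(317.7,243)],.037); print(a, np.arctan2(*(a[0]-a[1])[[1,0]])-np.pi)
# gauge plate front top edge corners: w7c (40,507),(730,507) at z .0795
b=atz(m,[(210+40/3.6,80+507/3.6),(210+730/3.6,80+507/3.6)],.0795); print(b, np.linalg.norm(b[1]-b[0]), np.arctan2(*(b[1]-b[0])[[1,0]]), b.mean(0))
E
```

```text
[[0.5012, 0.0687, 0.1025], [0.5039, 0.0914, 0.1025], [0.5341, 0.0877, 0.1025], [0.5313, 0.0648, 0.1025]] [0.51761666 0.07814325 0.1025    ]
[[0.46345357 0.08455462 0.037     ]
 [0.57791024 0.07091814 0.037     ]] -0.1185820091086236
[[0.5414506  0.01068114 0.0795    ]
 [0.55666618 0.13793937 0.0795    ]] 0.12816462973797818 1.4517965767536603 [0.54905839 0.07431025 0.0795    ]
```

View pics/a.png

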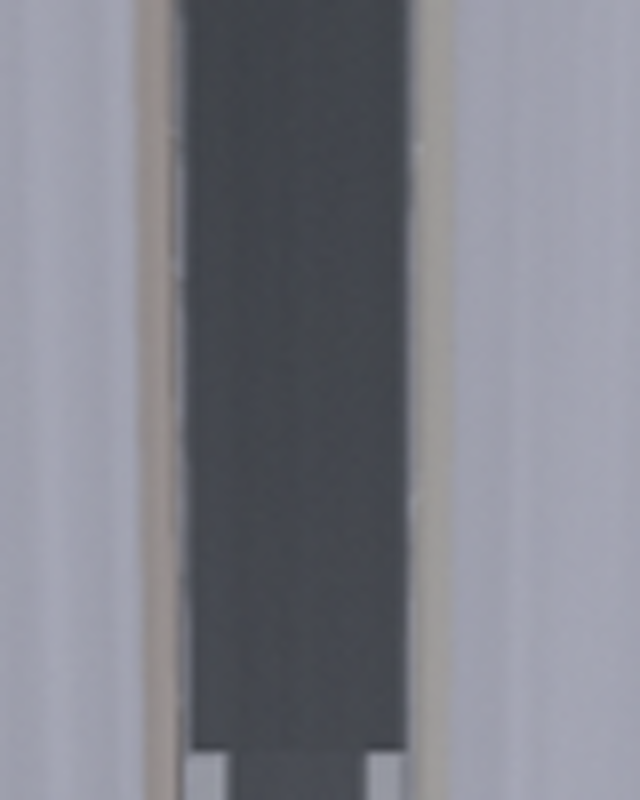

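View pics/c.png

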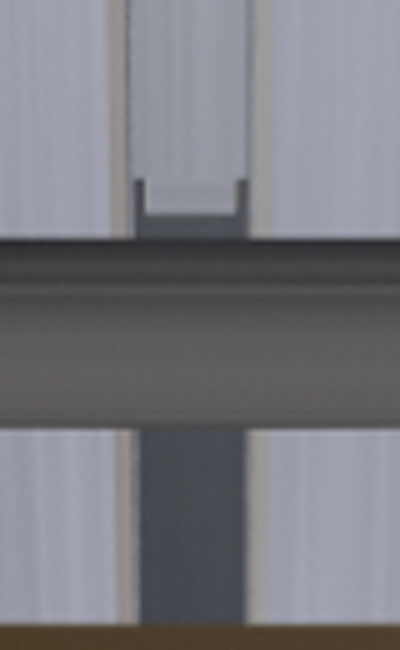

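```bash
python3 - <<'E'
from h import *
p,d,m=load('w7')
for r,l,rr in [(1,297,336.9),(97,298.5,336.3),(320,302.4,334.4),(420,303.6,333.6)]:
    print(atz(m,[(l,r),(rr,r),((l+rr)/2,r)],.04).round(4).tolist())
a=atz(m,[(316.95,1),(317.4,97),(318.4,320),(318.6,420)],.04); c=np.polyfit(a[:,0],a[:,1],1); print(np.arctan(c[0]), np.polyval(c,a[:,0])-a[:,1])
print('slot y at x=.5176',np.polyval(c,.5176))
print('tip',atz(m,[(318.4,342)],.037))
# handle x from z-range check using depth
print(atd(m,d,[(316,175),(316,195)]))
E
```

```text
[[0.4061, 0.0779, 0.04], [0.4093, 0.1045, 0.04], [0.4077, 0.0912, 0.04]]
[[0.468, 0.0707, 0.04], [0.4712, 0.0972, 0.04], [0.4697, 0.084, 0.04]]
[[0.6415, 0.0505, 0.04], [0.6446, 0.0766, 0.04], [0.643, 0.0635, 0.04]]
[[0.7416, 0.0381, 0.04], [0.7448, 0.0649, 0.04], [0.7432, 0.0515, 0.04]]
-0.11781232034047176 [ 5.24443345e-05 -2.11273012e-05 -1.17974128e-04  8.66570949e-05]
slot y at x=.5176 0.07827506483680477
tip [[0.66524727 0.0608092  0.037     ]]
[[0.51538105 0.07818881 0.10185135]
 [0.52723596 0.07673317 0.10241054]]
```

```bash
python3 - <<'E'
from h import *
go(.523,.0776,.0625,1.453)
E
```

```text
t 8.80 tcp [558.   76.1 194.7] yaw 1.4535 F [ 0.8 -1.7 -0.7] gap 60.1 tooly [-4.3e-03 -3.0e-04 -1.0e+00]
shift [-34.4 132.4  -2.5] twist 0.0005 (or -6.283) n 2.1885867217732327 0.0028965950687879142
```

Emit:
send_rows(rows=[[[-34,10,-2.5],0,60],[[-34,60,-2.5],0,60],[[-34,100,-2.5],0,60],[[-34,120,-2.5],0,60],[[-34,120,-2.5],0,60]])

```text
time: 9.43
tcp_pos: [0.5222, 0.0789, 0.0733]
tcp_rot: [-1.569, 0.097, -0.085]
wrist_force: [0.3, 0.4, 0.8]
finger_gap: 0.0599
```

```bash
python3 - <<'E'
from h import *
go(.523,.0776,.0625,1.453)
E
```

```text
t 9.43 tcp [522.2  78.9  73.3] yaw 1.4549 F [0.3 0.4 0.8] gap 59.9 tooly [-0.0082  0.     -1.    ]
shift [ 1.  10.8 -1.2] twist 0.0019 (or -6.281) n 0.1750365217947766 0.01016933617916818
```

Emit:
send_rows(rows=[[[1,11,-1.2],0.002,50],[[1,11,-1.2],0.002,40],[[1,11,-1.2],0.002,30],[[1,11,-1.2],0.002,10],[[1,11,-1.2],0.002,10]])

```text
time: 10.05
tcp_pos: [0.5233, 0.0776, 0.0628]
tcp_rot: [-1.569, 0.098, -0.087]
wrist_force: [-0.0, -0.5, 1.8]
finger_gap: 0.0237
```

Emit:
send_rows(rows=[[[0,0,0],0,10],[[0,0,0],0,10],[[0,0,0],0,10]])

```text
time: 10.42
tcp_pos: [0.5233, 0.0776, 0.0629]
tcp_rot: [-1.569, 0.098, -0.087]
wrist_force: [-0.9, 1.4, 0.3]
finger_gap: 0.0236
```

```bash
python3 - <<'E'
from h import *
go(.523,.0776,.0625,1.453)
s=env.get_state(); print(s['tcp_pos'],s['tcp_rot'],s['torque'])
E
```

```text
t 10.43 tcp [523.3  77.6  62.9] yaw 1.4527 F [-0.9  1.4  0.3] gap 23.6 tooly [-7.1e-03  1.0e-04 -1.0e+00]
shift [-0.3  0.4 -0. ] twist -0.0003 (or 6.283) n 0.008118434089544107 0.0018203955527760338
[0.52333096 0.07757319 0.06288368] [-1.56915345  0.09833969 -0.08722135] [ 0.06558767 -0.01788414 -0.00274168]
```

Emit:
send_rows(rows=[[[0,-5,0],0,10],[[0,-12,0],0,10],[[0,-25,0],0,10],[[0,-45,0],0,10],[[0,-70,0],0,10]])

```text
time: 11.05
tcp_pos: [0.5235, 0.0776, 0.1339]
tcp_rot: [-1.569, 0.099, -0.087]
wrist_force: [-0.5, 0.4, -5.0]
finger_gap: 0.0241
```

```bash
python3 - <<'E'
from h import *
go(.60,.06,.135,-1.6886)
s=env.get_state();print(s['torque'])
cap('wrist','w8'); cap('side','s8'); crop('s8',300,180,500,330,4,'s8c')
E
```

```text
t 11.05 tcp [523.5  77.6 133.9] yaw 1.4526 F [-0.5  0.4 -5. ] gap 24.1 tooly [-7.8e-03  1.0e-04 -1.0e+00]
shift [78.  -1.7 -8.4] twist 3.1412 (or -3.142) n 1.2562581736201315 16.82048360722706
[ 0.01920423  0.01505856 -0.04624111]
```

View pics/w8.png

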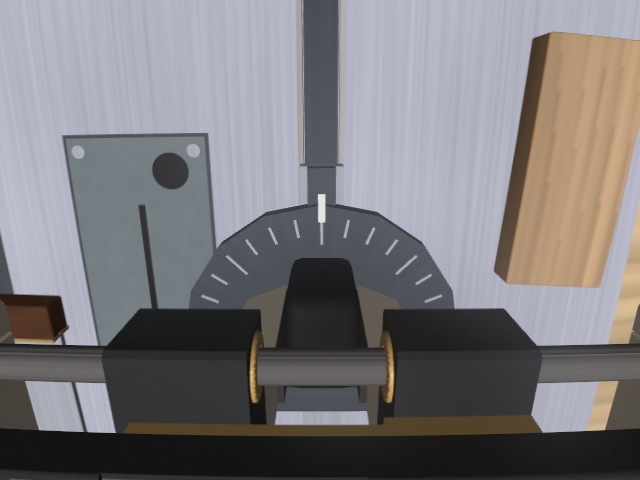

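View pics/s8c.png

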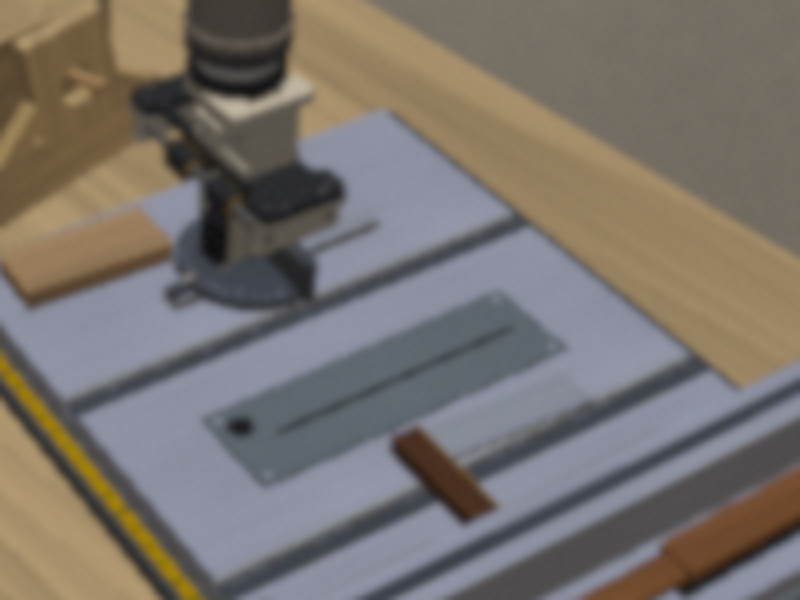

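Emit:
send_rows(rows=[[[40,0,-3],0.18,10],[[80,0,-6],0.36,10],[[100,0,-8],0.55,10],[[115,0,-8],0.73,10],[[122,0,-8],0.91,10]])

```text
time: 11.78
tcp_pos: [0.6461, 0.0551, 0.1345]
tcp_rot: [-1.417, 0.808, -0.804]
wrist_force: [0.4, -0.5, -4.6]
finger_gap: 0.0242
```

Emit:
send_rows(rows=[[[0,0,0],0.18,10],[[0,0,0],0.36,10],[[0,0,0],0.55,10],[[0,0,0],0.73,10],[[0,0,0],0.91,10]])

```text
time: 12.4
tcp_pos: [0.6456, 0.0551, 0.1333]
tcp_rot: [-1.008, 1.486, -1.482]
wrist_force: [-0.3, -0.1, -5.9]
finger_gap: 0.024
```

Emit:
send_rows(rows=[[[0,0,0],0.18,10],[[0,0,0],0.36,10],[[0,0,0],0.55,10],[[0,0,0],0.73,10],[[0,0,0],0.91,10]])

```text
time: 13.02
tcp_pos: [0.6452, 0.0551, 0.1322]
tcp_rot: [-0.293, 2.078, -2.075]
wrist_force: [-0.2, -0.0, -5.0]
finger_gap: 0.0238
```

```bash
python3 - <<'E'
from h import *
go(.6451,.0632,.134,-1.6889)
s=env.get_state();print(s['q'],s['torque'])
E
```

```text
t 13.03 tcp [645.2  55.1 132.2] yaw -1.2956 F [-0.2 -0.  -5. ] gap 23.8 tooly [-5.4e-03  4.0e-04 -1.0e+00]
shift [-2.1 -1.8 -7.8] twist 0.3933 (or -5.890) n 0.13258349926224738 2.106046693239163
[-3.31512497e-02  6.47515412e-01  1.28061468e+00  2.00342895e-04
  1.21890498e+00  1.26236979e+00] [-0.02152304  0.0641895   0.03088679]
```

Emit:
send_rows(rows=[[[-2,0,-8],0.18,10],[[-2,0,-8],0.36,10],[[-2,0,-8],0.393,10],[[-2,0,-8],0.393,10],[[-2,0,-8],0.393,10]])

```text
time: 13.65
tcp_pos: [0.6448, 0.0632, 0.132]
tcp_rot: [-0.119, -2.159, 2.159]
wrist_force: [-0.2, -0.4, -5.4]
finger_gap: 0.0239
```

```bash
python3 - <<'E'
from h import *
go(.6451,.0632,.09,-1.6889)
cap('wrist','w9'); cap('side','s9'); crop('s9',320,180,500,315,4.4,'s9c')
E
```

```text
t 13.65 tcp [644.8  63.2 132. ] yaw -1.6867 F [-0.2 -0.4 -5.4] gap 23.9 tooly [-5.7e-03  4.0e-04 -1.0e+00]
shift [-0.5 42.  -0. ] twist 0.0022 (or -6.281) n 0.672381936528392 0.011900818359008995
```

View pics/w9.png

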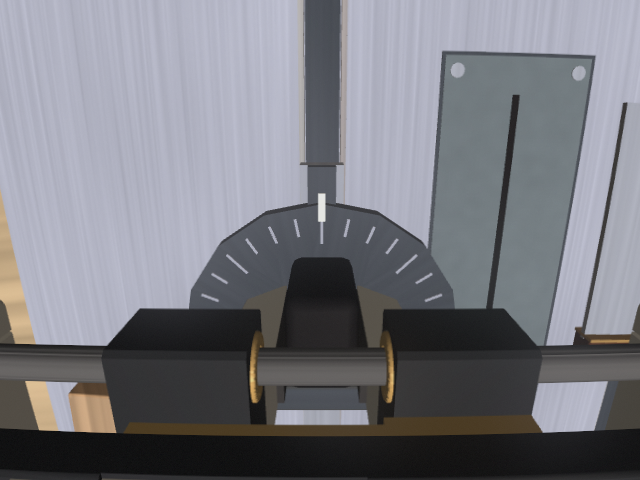

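View pics/s9c.png

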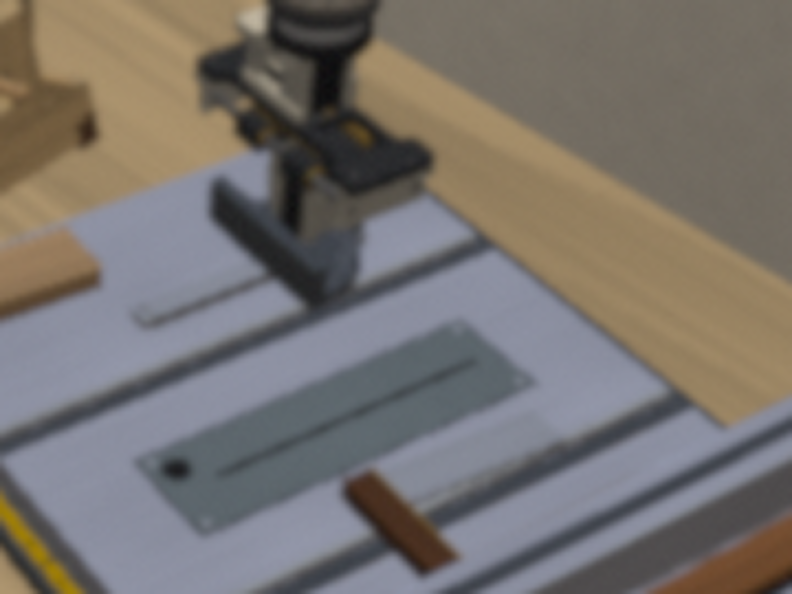

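```bash
python3 - <<'E'
from h import *
a=np.vstack([np.hstack([cv2.resize(load(t)[0][r:r+60,290:355,::-1],None,fx=6,fy=4.5,interpolation=cv2.INTER_CUBIC) for t in ('w8','w9')]) for r in (0,140)])
cv2.imwrite('pics/cmp.png',a)
E
```

```text
(no output)
```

View pics/cmp.png

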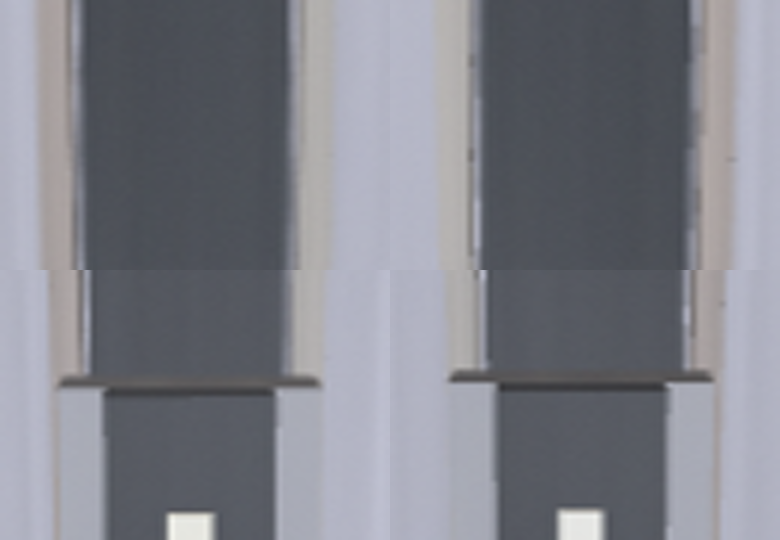

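Emit:
send_rows(rows=[[[-0.5,15,0.4],0.002,10],[[-0.5,30,0.4],0.002,10],[[-0.5,42,0.4],0.002,10],[[-0.5,50,0.4],0.002,10],[[-0.5,52,0.4],0.002,10]])

```text
time: 14.38
tcp_pos: [0.6447, 0.0628, 0.0793]
tcp_rot: [-0.121, -2.157, 2.157]
wrist_force: [-0.2, -0.4, -5.1]
finger_gap: 0.0236
```

```bash
python3 - <<'E'
from h import *
go(.6451,.0628,.0629,-1.6889)
cap('wrist','w10'); cap('side','s10'); crop('w10',230,0,430,240,2.5,'w10c'); crop('s10',320,180,500,315,4.4,'s10c')
E
```

```text
t 14.38 tcp [644.7  62.8  79.3] yaw -1.6895 F [-0.2 -0.4 -5.1] gap 23.6 tooly [-6.7e-03  4.0e-04 -1.0e+00]
shift [-0.5 16.4 -0. ] twist -0.0006 (or 6.283) n 0.2622432518842491 0.0029765032334520903
```

View pics/w10c.png

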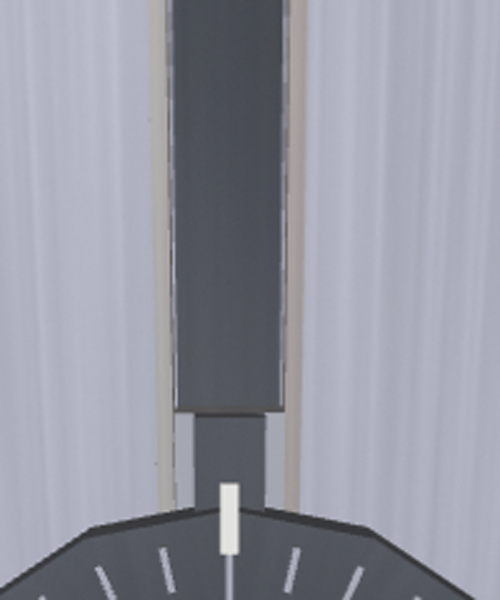

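View pics/s10c.png

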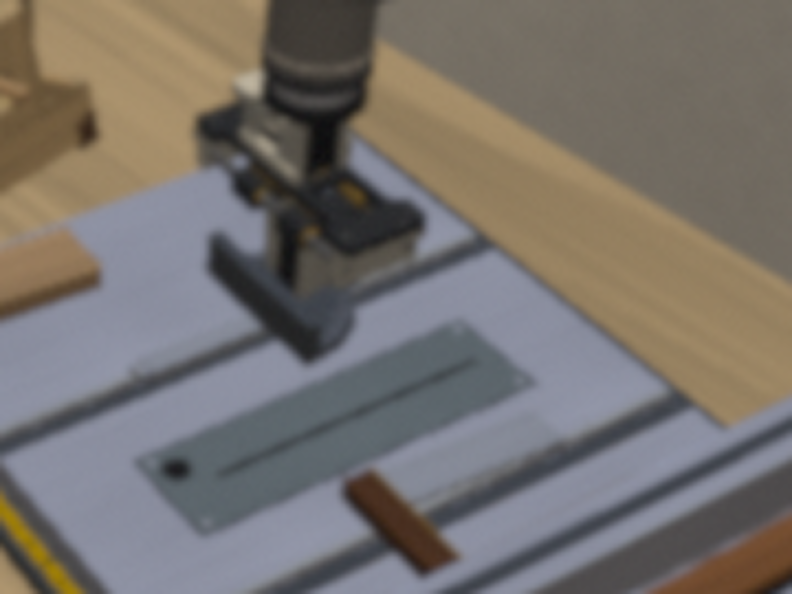

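Emit:
send_rows(rows=[[[0,2,0],0,10],[[0,4,0],0,10],[[0,6,0],0,10],[[0,8,0],0,10],[[0,10,0],0,10]])

```text
time: 15.1
tcp_pos: [0.6451, 0.0628, 0.07]
tcp_rot: [-0.122, -2.158, 2.158]
wrist_force: [-0.3, -0.1, -4.7]
finger_gap: 0.0237
```

```bash
python3 - <<'E'
from h import *
go(.6451,.0628,.0629,-1.6889)
E
```

```text
t 15.10 tcp [645.1  62.8  70. ] yaw -1.6895 F [-0.3 -0.1 -4.7] gap 23.7 tooly [-5.4e-03  4.0e-04 -1.0e+00]
shift [-0.   7.1  0. ] twist -0.0006 (or 6.283) n 0.113411528530233 0.0029514548018271993
```

Inside the slot with no contact force. Continue down.

Emit:
send_rows(rows=[[[0,1.5,0],0,10],[[0,3,0],0,10],[[0,4.5,0],0,10],[[0,5.5,0],0,10],[[0,6,0],0,10]])

```text
time: 15.72
tcp_pos: [0.6451, 0.0628, 0.0639]
tcp_rot: [-0.122, -2.158, 2.158]
wrist_force: [0.6, -0.4, -5.4]
finger_gap: 0.0239
```

```bash
python3 - <<'E'
from h import *
go(.6451,.0628,.0629,-1.6889)
E
```

```text
t 15.72 tcp [645.1  62.8  63.9] yaw -1.6894 F [ 0.6 -0.4 -5.4] gap 23.9 tooly [-5.5e-03  4.0e-04 -1.0e+00]
shift [-0.1  1.   0. ] twist -0.0005 (or 6.283) n 0.016351478988049936 0.0027856437952878334
```

Emit:
send_rows(rows=[[[0,0.5,0],0,10],[[0,1,0],0,10],[[0,1.3,0],0,10],[[0,1.3,0],0,10]])

```text
time: 16.23
tcp_pos: [0.6451, 0.0629, 0.063]
tcp_rot: [-0.123, -2.158, 2.158]
wrist_force: [-1.9, -0.0, -1.1]
finger_gap: 0.0239
```

```bash
python3 - <<'E'
from h import *
go(.6451,.0628,.0629,-1.6889)
print(env.get_state()['torque'])
cap('wrist','w11'); crop('w11',230,0,430,240,2.5,'w11c');cap('side','s11'); crop('s11',320,180,500,315,4.4,'s11c')
E
```

```text
t 16.23 tcp [645.1  62.9  63. ] yaw -1.6894 F [-1.9 -0.  -1.1] gap 23.9 tooly [-5.2e-03  4.0e-04 -1.0e+00]
shift [-0.   0.1  0. ] twist -0.0005 (or 6.283) n 0.0022356009422964725 0.0028931318444172195
[-0.08516917  0.26579103 -0.01576167]
```

View pics/w11c.png

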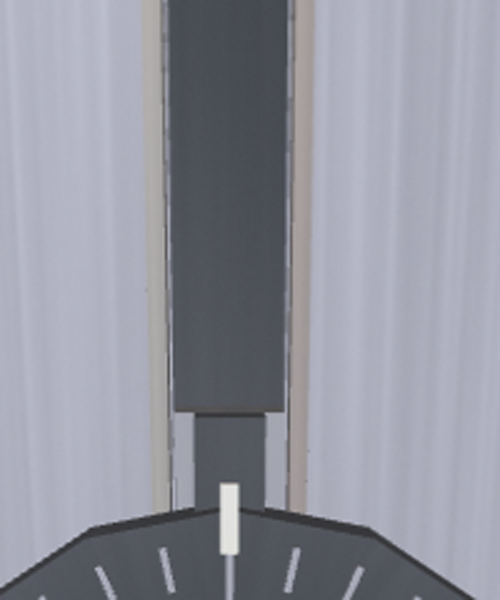

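View pics/s11c.png

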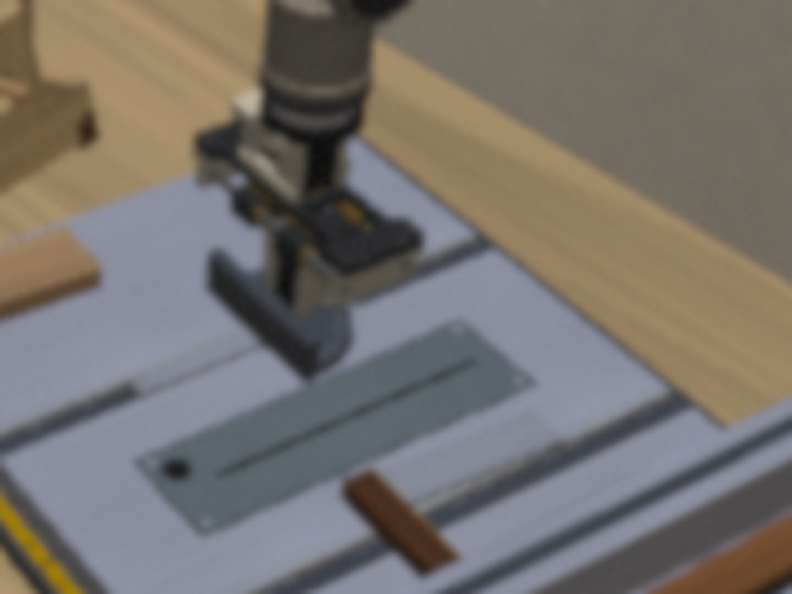

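Emit:
send_rows(rows=[[[0,0.5,0],0,10],[[0,1,0],0,10],[[0,1,0],0,10]])

```text
time: 16.7
tcp_pos: [0.6451, 0.0629, 0.0629]
tcp_rot: [-0.123, -2.158, 2.158]
wrist_force: [-5.0, -0.4, 4.9]
finger_gap: 0.0238
```

```bash
python3 - <<'E'
from h import *
go(.6451,.0628,.0629,-1.6889)
print(env.get_state()['torque'])
E
```

```text
t 16.70 tcp [645.1  62.9  62.9] yaw -1.6893 F [-5.  -0.4  4.9] gap 23.8 tooly [-4.8e-03  2.0e-04 -1.0e+00]
shift [-0.1  0.   0.1] twist -0.0004 (or 6.283) n 0.0014162903714968133 0.002279887734407583
[-0.17716793  0.73030927 -0.06324125]
```

Emit:
send_rows(rows=[[[0,-0.5,0],0,24],[[0,-0.5,0],0,27],[[0,-0.5,0],0,32],[[0,-0.5,0],0,40]])

```text
time: 17.2
tcp_pos: [0.6453, 0.0629, 0.0636]
tcp_rot: [-0.124, -2.158, 2.158]
wrist_force: [-0.3, 0.1, -0.2]
finger_gap: 0.0374
```

```bash
python3 - <<'E'
from h import *
go(.6451,.0628,.20,-1.6889)
E
```

```text
t 17.20 tcp [645.3  62.9  63.6] yaw -1.6894 F [-0.3  0.1 -0.2] gap 37.4 tooly [-4.2e-03  3.0e-04 -1.0e+00]
shift [ 8.000e-01 -1.364e+02  1.000e-01] twist -0.0005 (or 6.283) n 2.1827843597545673 0.0024167975169144067
```

Emit:
send_rows(rows=[[[0,-8,0],0,50],[[0,-30,0],0,50],[[0,-80,0],0,50],[[0,-130,0],0,50],[[20,-180,0],0,50]])

```text
time: 17.82
tcp_pos: [0.6266, 0.0649, 0.2457]
tcp_rot: [-0.126, -2.159, 2.159]
wrist_force: [0.2, -0.4, 0.6]
finger_gap: 0.05
```

Emit:
send_rows(rows=[[[60,-10,0],0,50],[[120,-20,0],0,50],[[120,-20,0],0,50],[[120,-20,0],0,50]])

```text
time: 18.32
tcp_pos: [0.5083, 0.0792, 0.2671]
tcp_rot: [-0.128, -2.16, 2.16]
wrist_force: [0.4, -0.0, -0.5]
finger_gap: 0.05
```

```bash
python3 - <<'E'
from h import *
go(.6451,.0628,.20,-1.6889)
for n in ['wrist','side','top']: cap(n,n+'12')
crop('side12',240,160,480,330,3.3,'s12c')
E
```

```text
t 18.32 tcp [508.3  79.2 267.1] yaw -1.6897 F [ 0.4 -0.  -0.5] gap 50.0 tooly [-2.e-04  1.e-04 -1.e+00]
shift [-137.8   67.1    0. ] twist -0.0008 (or 6.282) n 2.4525419223330545 0.004247234478093096
```

View pics/wrist12.png

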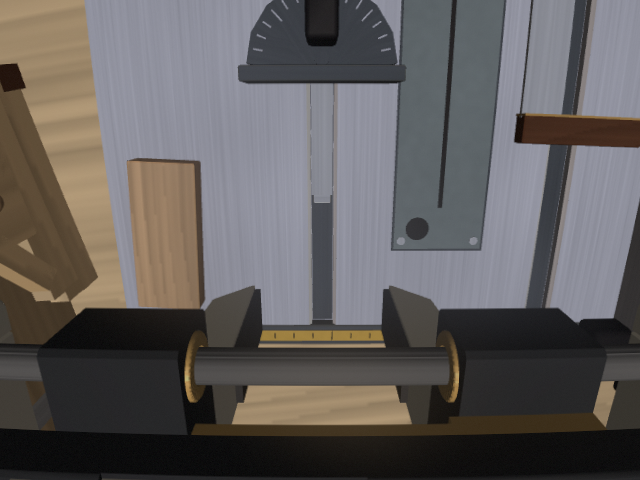

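View pics/s12c.png

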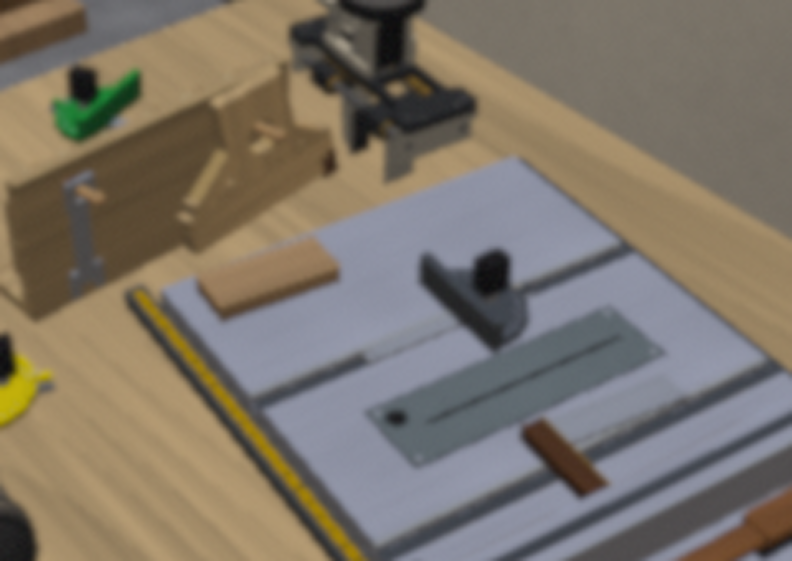

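View pics/top12.png

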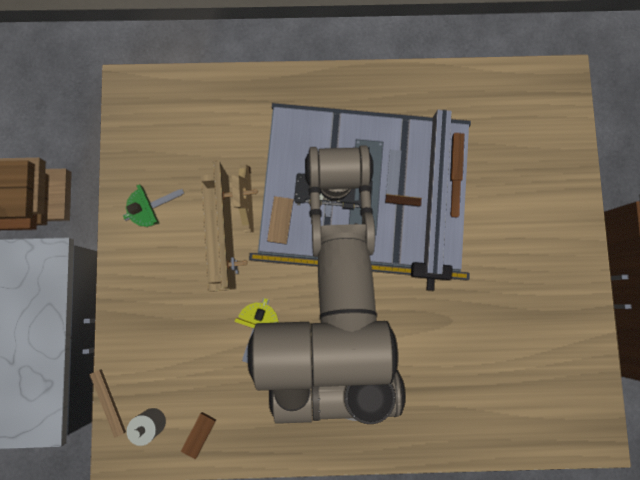

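```bash
python3 - <<'E'
from h import *
p,d,m=load('wrist12'); P=cloud(m,d)
for v in (95,120,145,170,188): print('bar',v,P[v-3:v+4,316:329].reshape(-1,3).mean(0).round(4),'table',P[v-3:v+4,285:300,2].mean().round(4),P[v-3:v+4,345:370,2].mean().round(4))
P2=cloud(*load('side12')[:0:-1]); 
a=load('side0')[0].astype(int); b=load('side12')[0].astype(int)
df=np.abs(a-b).sum(2); 
for n,(u,v) in dict(square=(412,298),brush=(470,320),offcut=(321,243)).items(): print(n,df[v-12:v+13,u-20:u+21].max())
print('tip',atz(m,[(322,203)],.0385), 'front slot end',atz(m,[(322,319)],.04))
crop('wrist12',280,60,370,220,4.5,'w12c'); crop('side12',280,170,360,240,9,'s12p')
E
```

```text
bar 95 [0.5979 0.0681 0.0385] table 0.0393 0.0394
bar 120 [0.5768 0.0707 0.0387] table nan 0.0396
bar 145 [nan nan nan] table 0.0395 nan
bar 170 [0.5328 0.076  0.0384] table 0.0394 0.0395
bar 188 [0.5163 0.078  0.0385] table 0.0396 nan
square 32
brush 30
offcut 150
tip [[0.50225478 0.0796852  0.0385    ]] front slot end [[0.38314054 0.09407769 0.04      ]]
```

View pics/w12c.png

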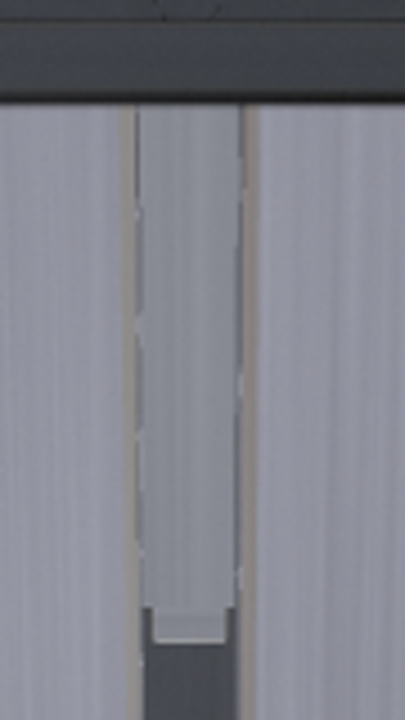

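View pics/s12p.png

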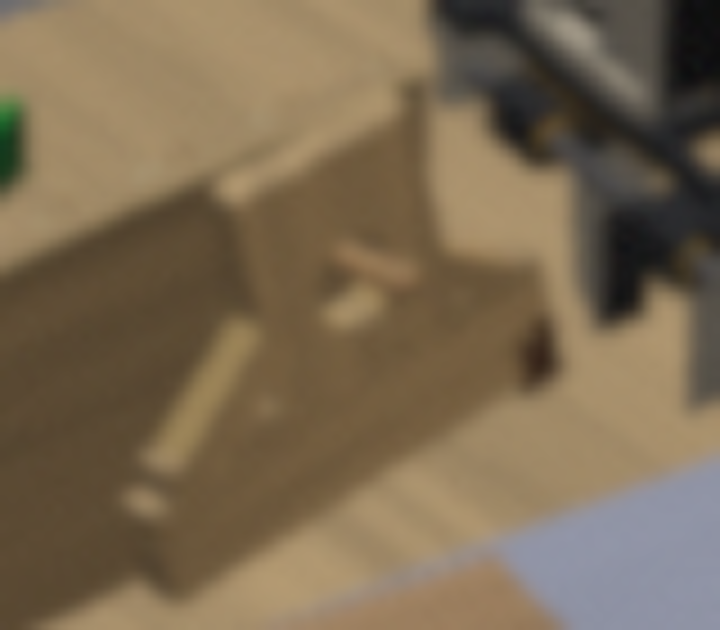

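```bash
python3 - <<'E'
from h import *
a=np.hstack([cv2.resize(load(t)[0][190:255,255:300,::-1],None,fx=8,fy=8) for t in ('top0','top12')]); cv2.imwrite('pics/oc.png',a)
x=[cv2.cvtColor(load(t)[0],cv2.COLOR_RGB2GRAY)[228:258,298:345].astype(np.float32) for t in ('side0','side12')]
print(cv2.phaseCorrelate(*x), np.abs(x[0]-x[1]).max(1))
print(env.get_state()['time'])
E
```

```text
((0.23141854989217236, -0.050344204765668366), 0.8125383718146219) [47. 47. 49. 51. 48. 48. 55. 52. 35. 10.  9. 10.  9.  9.  9.  9. 10. 10.
 10.  9.  9.  9.  9.  9. 10. 13. 19. 29. 40. 55.]
18.475
```

View pics/oc.png

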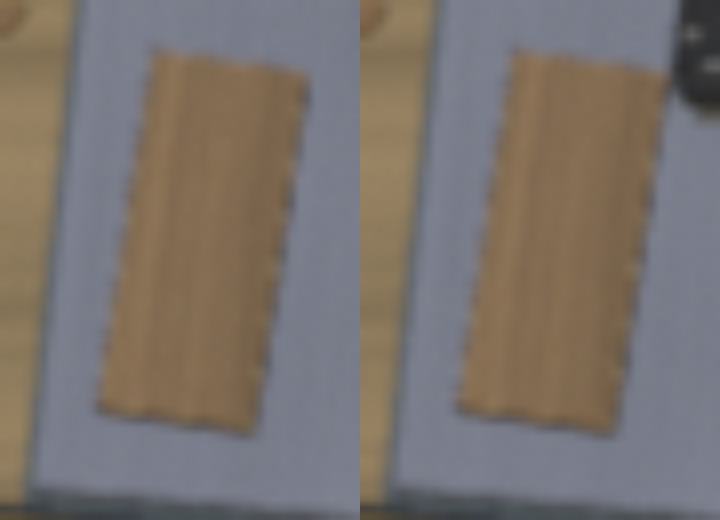

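The offcut has not moved: the differences come from the shoe and the gauge appearing and disappearing next to it. Everything is in place, so I'm handing in.

```bash
python3 -c "
from cell import env
print(env.job_done())"
```

```text
the job is handed in; nothing more can be done
None
```

I did both parts in the order asked and handed the job in at about 18.5 s of the 67 s allowed.

- **Push shoe:** It hangs by its eye about halfway along the long free peg, steady and leaning slightly. The side and wrist pictures show the peg through the eye.
- **Mitre gauge:** I lifted it by its handle, turned it 180° and lowered it slowly back into the left slot.
    - **Lowering:** The height at release matched the first grip to within 0.1 mm. One end seemed to touch first, so I pressed about 5 N to seat it before letting go.
    - **Seating:** Wrist depth shows the visible part of the bar (long end) level, about 1 mm below the table top, as it should be when fully home.
    - **Ends:** The long end points to the front and stops about 120 mm short of the front edge. The short end should stop about 130 mm short of the back edge; I calculated that rather than saw it.
- **Bystanders:** The try square, offcut and brush look unmoved against the first pictures. The automatic comparison flagged a change near the offcut, but the enlarged views show it in the same place, with only the shoe and gauge around it changed.

At hand-in the gripper was open, well above everything and touching nothing. No check failed.

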